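Fit and pin the clamp head in its D-shaped socket

ROBOT

A 6-joint arm with a two-finger parallel gripper is mounted at the origin on the work surface. World frame = base frame: x ahead of the robot, y to its left, z up, the work surface at z = 0. Lengths are in m, angles in rad, forces in N, time in s.
With the tool pointing down it reaches from about 0.425 to 0.95 m from the base axis. Payload 3.5 kg.
Tool frame: the origin (TCP) lies between the finger pads; the fingertips stand bot.nose_length ahead of it and the grasp point (between the pads) lies 3 mm ahead of it (bot.nose_length is the distance from the TCP to the fingertips, in m); y points along the fingers, z is the direction in which the jaws open and shut, and the axes are right-handed (so a half turn about y gives the same grasp; the last joint's range is limited). The gripper opens to 85 mm and grips with 20 to 120 N. Pads are 22 mm wide; open, the fingers measure 114 mm over their backs; the gripper's body (76 mm by 85 mm) begins 54 mm behind the grasp point. The pads swing forward as they close: fully open they stand 13 mm farther back than shut.
Start: joints at [-1.365, 0.286, 1.577, -0, 1.279, -0.15], TCP at [0.235, -0.633, 0.253] pointing down, gripper open.
Joint ranges: [-2.77, 2.77], [-0.9, 2.22], [0.21, 2.48], [-1.53, 4.67], [0.24, 2.81], [-2.84, 2.84]. Speed limits (rad/s): [2.79, 2.79, 3.14, 3.14, 3.14, 3.14].

INTERFACE

Orientations are given as a rotation vector (axis times angle).
In Python, from station import bot gives the robot as it stands. The module is installed in compiled form; this text tells all that it offers.
- The arm moves only by the tool step_arm, never from a script. Its arguments are lists of equal length, an entry for each row: "grip": the gripper command: -1 is shut, 1 is fully open, values between are in proportion; "delta_pos": the shift along the world's x, y, z in m, a list of three; "turn": the turn about the world's z in degrees. In form: {"grip": [grip, ...], "delta_pos": [[x, y, z], ...], "turn": [turn, ...]}. A call has 1 to 10 rows; each row is the pose to reach, as a shift and turn from the pose commanded when the call began; what a row does not reach only later rows make up. A row lasts 1/8 s, in which the tool goes at most 62.5 mm and 10.7 degrees, less where a joint would pass 70% of its speed; a pose out of reach is approached as far as the arm can. A call with a gripper value outside its range is refused whole. The fingers move at their own pace and stop on an object; the grip force is fixed at half the most. Time passes only in rows, so rows that repeat a pose let the fingers close. It gives the time, the measured TCP pose, the force and the opening at its end, in the units of the state.
- bot.observe(): the state, without advancing time (a new reading comes with each control period).
- bot.snapshot(name): name is "scene" or "side" or "wrist"; returns a dict with "color" (420x560x3 uint8, red, green, blue), "fx", "fy", "cx", "cy" (pixels), "D" ([k1, k2, p1, p2, k3] as OpenCV has them; the pictures are not rectified), "eye" and "rotation" of the camera in the world. Camera axes: x right, y down, z forward; pixel columns grow to the right and rows downward; lengths in m; the calibration is good to about 2 mm. A picture is of the moment at which its call begins. There is no depth.
- bot.finish_job(): hands the job in, once; it reports no verdict.
Trained networks look in a picture, given as the dict that the camera call returned (one of the last four; its "shot" number tells which), for a name from the list of things; names that differ only in an ending like _2 or _b are one class to them, and where a whole thing is asked for, a point or a joint stands for the part that bears it (a point fixed in the world has none). Each returns a list of dicts, best first, with "p" (0 to 1); they miss things now and then, are a little off and sometimes report something else, mostly with a low value. They report only what shows in the picture. A call takes as long as a camera call. They do not tell look-alikes from the thing itself.
- bot.search_frame(picture, label): "at" ([x, y, z] in m, in world coordinates, good to about 4 mm: the middle of the surface that is visible of it).
- bot.mark_of(picture, label): "at" ([x, y, z] in m, in world coordinates, good to about 4 mm: a listed point, or the origin of a listed thing).
The state is a dict: "t": time; "qpos": joint angles; "qvel": joint speeds; "effort": joint torques, N m; "tcp_pos": TCP position; "ee_rot": TCP orientation; "wrist_force": force on the tool from outside, world axes, zero at the start; "wrist_torque": the same for the moment, N m; "width": opening from 0.0 (shut) to 1.0 (fully open).
Only numpy, scipy, OpenCV 4.12 (cv2) and the standard library are available. Lean on these libraries where they do the work, as an engineer would, in place of code of your own. Each camera call takes 0.05 s, during which the arm holds its last target.

TASK

Take the orange clamp head from the black rack, turn it until the flat on its spigot matches the flat of the D-shaped socket in the aluminium base, push it fully home and let go. Then swing the blue keeper arm fully closed over the head's flange and push the red-topped pin through the arm's hole into the base until its collar rests on the arm. Leave the pliers, the tyre and the solder spool where they are.

Things in the scene. Friction and masses are not known exactly. Their poses are not given: they have to be found in the camera images.
- base: Fixed aluminium block, 34 mm high, x from -58 to 58 and y from -36 to 56 mm in its own frame. Origin on the socket's axis at the underside, z up. A yellow line on top, on the -x side, points to the socket's flat. The blue arm and its hinge are on the +y side.
- socket (a point): Centre of the D-shaped socket's mouth in the base's top face, 34 mm above the table, straight above the base's origin; axes as the base's. Round, 32.5 mm diameter, 28 mm deep, cut by a flat 10.25 mm from the axis on the base's -x side.
- base_hole (a point): Mouth of the pin hole (11 mm diameter, 28 mm deep) in the base's top face, at (-40, 25, 34) mm in the base's frame.
- keeper (a joint): Angle of the blue keeper arm about its upright hinge, rad. 0: fully closed on its stop, arm along the base's -x from the hinge, its hole over base_hole. Grows as it swings out to the base's +y side (clockwise from above), to 1.75; starts at 1.15 to 1.6. Light friction (about 1 N at the knob); stays where left. Arm 20 mm wide, from 42 to 48 mm above the table.
- keeper_hinge (a point): On the arm's hinge axis at the arm's top face, at (40, 25, 48) mm in the base's frame.
- keeper_knob (a point): In the arm's upright black knob (14 mm diameter, 30 mm high, from 48 to 78 mm above the table), on its axis 70 mm above the table, 102 mm from the hinge axis.
- keeper_hole (a point): Centre of the arm's 10.5 mm pin hole at the arm's top face, 80 mm from the hinge axis.
- rack: Fixed black block 70 x 130 mm, 40 mm high, origin at the centre of its underside. Two through holes: 34 mm at (0, -37) mm holds the head, 11.5 mm at (0, 37) mm holds the pin, both upright.
- head: Loose clamp head, about 160 g, upright, pointing any way. Origin on its axis at the flange's underside, z up: 40 mm above the table in the rack, 34 mm when home in the base, its x axis then as the base's. Below the flange a steel D spigot 25 mm long, 30 mm diameter, flat 9 mm from the axis on its -x side, foot tapered over 4 mm. Flange 50 mm diameter, 5 mm thick.
- head_grip (a point): Middle of the head's orange 24 x 24 mm square grip, on the axis 25 mm above the head's origin; sides along the head's x and y, from 5 to 45 mm above the origin. A steel clip, narrower than the grip, stands above it up to 67 mm.
- head_flat (a point): Middle of the flange's flat edge, 18 mm from the axis on the head's -x side (the same side as the spigot's flat), at the flange's top; yellow mark there.
- pin: Loose retaining pin, about 30 g, upright. Origin on its axis at the collar's underside: 40 mm above the table in the rack, 48 mm when home on the closed arm. Shank 8 mm diameter, 34 mm long, tip tapered over 5 mm. Collar 18 mm diameter, 4 mm thick; above it a red tab 10 mm (its x) by 22 mm (its y), from 4 to 28 mm above the origin.
- pliers: Bystander: red-handled pliers lying flat, about 150 mm long, 12 mm high.
- tyre: Bystander: black knobbly model tyre lying flat, 76 mm diameter, 30 mm high.
- spool: Bystander: blue-flanged solder spool standing, 52 mm diameter, 40 mm high.
Things that resemble listed ones, but are neither listed nor needed, are in the scene too. Several things look just like the rack: the one meant starts farthest to the robot's left. Of the things shaped like the head, the bare steel one is meant.

How it is judged:
By the outcome, as a careful person would: the job done as asked, in the order asked, and still so for the second after the job is handed in, with the robot touching nothing.
It also fails if it takes over 64 s, if anything falls off the work surface, if the arm or the gripper's body presses on something with over 40 N, if the wrist force passes 120 N, or if a joint passes its speed limit or range.

## Working session

There is one attempt and no reset: what is moved stays moved. The work goes in short steps, Python scripts to look and compute and a tool call to move; the robot and the scene stay as the last step left them, time stands still between calls to the robot, and variables do not carry over. Pictures are saved under pics/ and viewed, and the job is handed in when it is done.

Besides the shell and the picture viewer there is one more tool, called after "Request:" as name([rows], argument=value, ...), one row to a line, values as JSON. step_arm: Moves the arm, as the interface text tells. Its arguments: {"type":"object","properties":{"grip":{"type":"array","items":{"type":"number"}},"delta_pos":{"type":"array","items":{"type":"array","items":{"type":"number"}}},"turn":{"type":"array","items":{"type":"number"}}},"required":["grip","delta_pos","turn"]}

```bash
mkdir -p pics; cat > h.py <<'E'
import numpy as np, cv2
from station import bot
def save(p,n): cv2.imwrite('pics/'+n+'.png',p['color'][:,:,::-1])
def K(p): return np.array([[p['fx'],0,p['cx']],[0,p['fy'],p['cy']],[0,0,1]])
def ray(p,uv,z):
    R=np.array(p['rotation']);R=R if R.shape==(3,3) else cv2.Rodrigues(R)[0]
    u=cv2.undistortPoints(np.array([[uv]],float),K(p),np.array(p['D']))[0,0]
    d=R@np.array([u[0],u[1],1]);e=np.array(p['eye']);return e+d*(z-e[2])/d[2]
def proj(p,X):
    R=np.array(p['rotation']);R=R if R.shape==(3,3) else cv2.Rodrigues(R)[0]
    X=np.atleast_2d(np.array(X,float));c=(X-np.array(p['eye']))@R
    return cv2.projectPoints(c,np.zeros(3),np.zeros(3),K(p),np.array(p['D']))[0][:,0]
E
python3 - <<'E'
from h import *
import pickle
for n in ['scene','side','wrist']:
    p=bot.snapshot(n);save(p,n+'0');pickle.dump(p,open(n+'0.pkl','wb'))
    print(n,np.round(p['eye'],3),np.round(p['rotation'],3).tolist(),p['fx'])
    if n!='wrist' :
      for l in ['base','socket','base_hole','keeper_hinge','keeper_knob','keeper_hole','rack','head','head_grip','head_flat','pin','pliers','tyre','spool']:
        print(l,[(np.round(d['at'],3).tolist(),round(d['p'],2)) for d in bot.mark_of(p,l)][:4])
print(bot.observe(),bot.nose_length)
E
```

```text
scene [0.982 0.496 0.984] [-0.858, -2.719, 0.829] 449.17321222282925
base [([0.53, -0.209, 0.001], 0.92), ([0.489, -0.185, 0.034], 0.31)]
socket [([0.53, -0.211, 0.036], 0.91)]
base_hole [([0.487, -0.184, 0.032], 0.61)]
keeper_hinge [([0.567, -0.184, 0.049], 0.79)]
keeper_knob [([0.556, -0.08, 0.073], 0.8), ([0.578, 0.156, 0.062], 0.59)]
keeper_hole [([0.556, -0.098, 0.048], 0.68)]
rack [([0.486, 0.032, 0.002], 0.92), ([0.579, 0.194, 0.001], 0.74), ([0.758, 0.114, -0.002], 0.63)]
head [([0.582, 0.158, 0.041], 0.94), ([0.481, 0.183, 0.027], 0.9), ([0.676, 0.251, 0.027], 0.78), ([0.579, 0.195, 0.002], 0.62)]
head_grip [([0.58, 0.159, 0.066], 0.92), ([0.483, 0.176, 0.051], 0.84), ([0.683, 0.251, 0.046], 0.63)]
head_flat [([0.562, 0.167, 0.042], 0.82), ([0.469, 0.163, 0.026], 0.74), ([0.697, 0.255, 0.031], 0.57)]
pin [([0.586, 0.228, 0.041], 0.54)]
pliers [([0.669, 0.341, -0.002], 0.9)]
tyre [([0.774, -0.046, 0.0], 0.7)]
spool [([0.71, -0.358, -0.002], 0.62)]
side [0.224 0.517 0.897] [-0.927, 2.621, -0.926] 466.4167910304246
base [([0.526, -0.211, 0.001], 0.89), ([0.554, -0.083, 0.072], 
[... 944 characters left out ...]
607  0.373] [2.375, -1.65, -0.241] 309.39697853702376
{'t': 1.55, 'qpos': array([-1.36499485e+00,  2.86284936e-01,  1.57671545e+00,  7.53896896e-06,
        1.27861502e+00, -1.50001774e-01]), 'qvel': array([ 0.00037776, -0.00165952,  0.00052946,  0.00012007, -0.00032525,
       -0.00131652]), 'effort': array([ 3.89834049e-04, -4.05946505e+01, -2.92931628e+01, -1.15388070e-04,
        5.10848186e-04,  1.64929190e-06]), 'tcp_pos': array([ 0.23515513, -0.63268904,  0.25332654]), 'ee_rot': array([-0.36457425,  2.02771131, -2.02766403]), 'wrist_force': array([ 0.01412839, -0.44688655, -0.66086605]), 'wrist_torque': array([ 0.01635674, -0.10927701,  0.01332025]), 'width': 1.0003949278410567} 0.022
```

View images.

View pics/scene0.png

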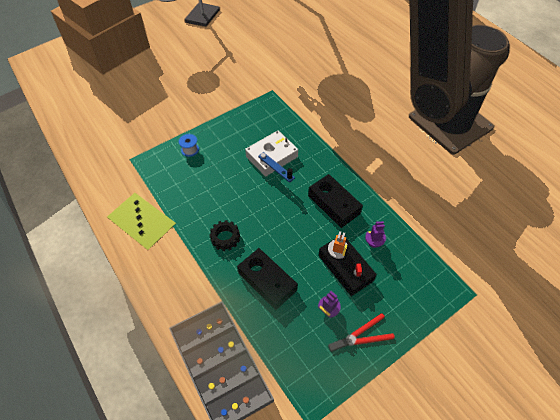

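View pics/side0.png

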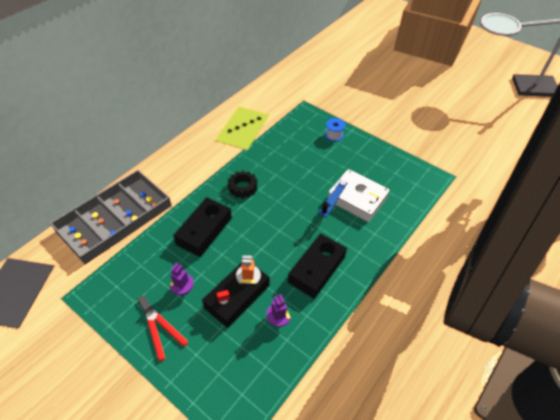

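View pics/wrist0.png

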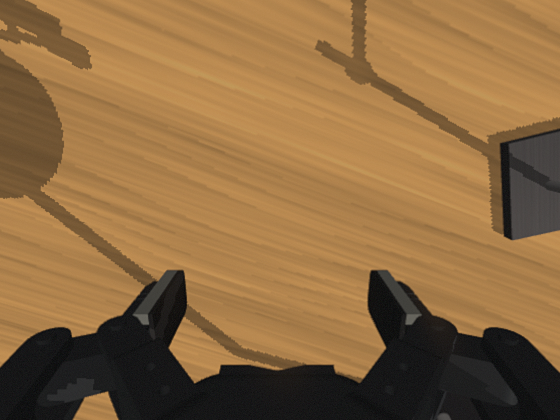

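```bash
python3 - <<'E'
import cv2,numpy as np
a=cv2.imread('pics/scene0.png');b=cv2.imread('pics/side0.png')
f=lambda i,x,y,w,h:cv2.resize(i[y:y+h,x:x+w],(400,300),interpolation=cv2.INTER_CUBIC)
cv2.imwrite('pics/z0.png',np.vstack([np.hstack([f(a,235,115,80,60),f(a,310,225,80,60)]),np.hstack([f(b,315,165,80,60),f(b,198,255,80,60)])]))
E
```

```text
(no output)
```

View pics/z0.png

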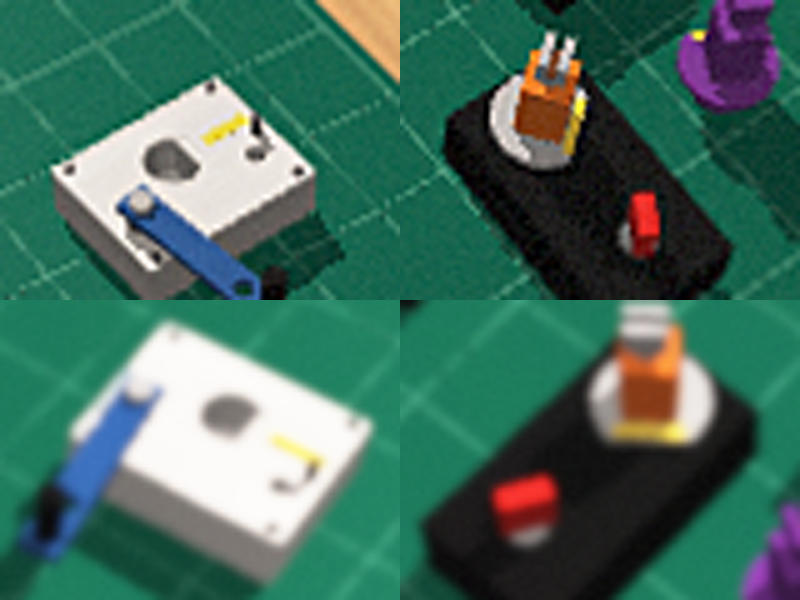

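```bash
cat >> h.py <<'E'
def Rm(r): 
    r=np.array(r,float); return r if r.shape==(3,3) else cv2.Rodrigues(r)[0]
def pose():
    s=bot.observe(); return np.array(s['tcp_pos']),Rm(s['ee_rot'])
def jaw(R): return np.degrees(np.arctan2(R[1,2],R[0,2]))
E
python3 - <<'E'
from h import *
import pickle
p=pickle.load(open('wrist0.pkl','rb'))
t,R=pose();print(np.round(R,3),'jaw',jaw(R))
Rc=Rm(p['rotation']);
ot=R.T@(np.array(p['eye'])-t);print('cam in tool',ot,'fwd in tool',R.T@Rc[:,2], 'right',R.T@Rc[:,0])
for uv in [(280,210),(280,120),(280,280)]: print(uv,[np.round(R.T@(ray(p,uv,z)-t),3).tolist() for z in (.04,.15)])
E
```

```text
[[-0.937  0.     0.348]
 [-0.348  0.    -0.937]
 [-0.    -1.    -0.   ]] jaw -69.6141000595022
cam in tool [-0.0721528  -0.11930243 -0.00012103] fwd in tool [0.2873044  0.95783873 0.00106699] right [-1.00925615e-03 -8.11224780e-04  9.99999162e-01]
(280, 210) [[0.02, 0.213, 0.004], [-0.011, 0.103, 0.003]]
(280, 120) [[-0.076, 0.213, 0.003], [-0.075, 0.103, 0.002]]
(280, 280) [[0.107, 0.213, 0.004], [0.048, 0.103, 0.003]]
```

Request:
step_arm([
  [0.03, 0.045, 0],
  [0.06, 0.09, 0],
  [0.09, 0.135, 0],
  [0.12, 0.18, 0],
  [0.15, 0.23, 0],
  [0.18, 0.275, 0],
  [0.21, 0.32, 0],
  [0.24, 0.365, 0],
  [0.27, 0.41, 0],
  [0.295, 0.453, 0],
], grip=[1, 1, 1, 1, 1, 1, 1, 1, 1, 1], turn=[7, 14, 21, 28, 35, 42, 49, 56, 63, 69.6])

```text
t: 2.8
tcp_pos: [0.5311, -0.178, 0.2537]
ee_rot: [-1.211, 1.206, -1.207]
wrist_force: [-1.0, -0.5, 0.7]
width: 0.999
```

Request:
step_arm([
  [0, 0, 0],
  [0, 0, 0],
], grip=[1, 1], turn=[0, 0])

```text
t: 3.05
tcp_pos: [0.53, -0.1799, 0.2534]
ee_rot: [-1.209, 1.209, -1.21]
wrist_force: [-0.1, 0.3, 0.3]
width: 0.997
```

```bash
python3 - <<'E'
from h import *
import pickle
p=bot.snapshot('wrist');save(p,'w1');pickle.dump(p,open('w1.pkl','wb'))
t,R=pose();print(t,jaw(R),bot.observe()['t'])
for l in ['base','socket','base_hole','keeper_hinge','keeper_knob','keeper_hole']:
    print(l,[(np.round(d['at'],4).tolist(),round(d['p'],2)) for d in bot.mark_of(p,l)][:4])
cv2.imwrite('pics/w1z.png',cv2.resize(p['color'][:,:,::-1],(800,600)))
E
```

```text
[ 0.5298085  -0.18040859  0.25332121] -0.08332556320109576 3.1
base [([0.5292, -0.2077, -0.0026], 0.87)]
socket [([0.5278, -0.2085, 0.0292], 0.95)]
base_hole [([0.4907, -0.1863, 0.0373], 0.81)]
keeper_hinge [([0.5702, -0.1825, 0.0477], 0.7)]
keeper_knob [([0.5545, -0.0854, 0.0686], 0.76)]
keeper_hole [([0.5536, -0.1049, 0.0502], 0.56)]
```

View pics/w1z.png

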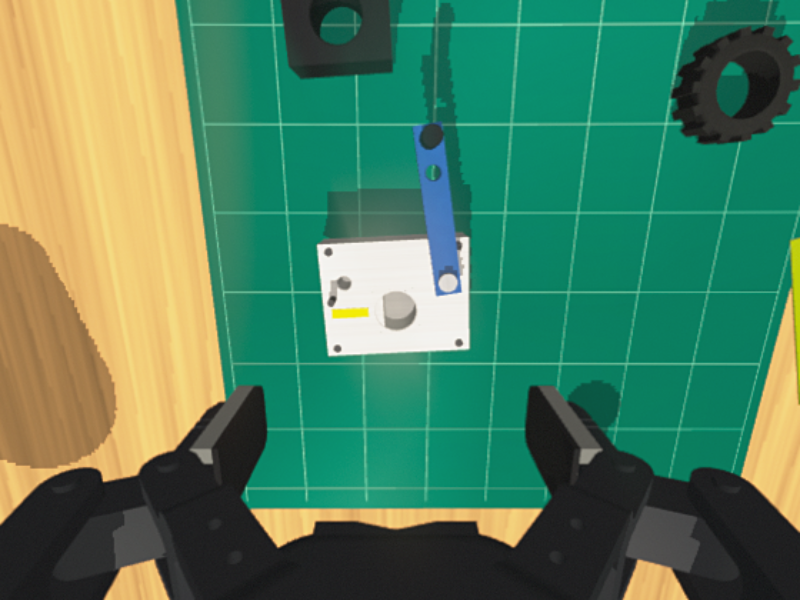

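```bash
python3 - <<'E'
from h import *
import pickle
p=pickle.load(open('w1.pkl','rb'))
c=p['color'][155:260,210:340,::-1]
cv2.imwrite('pics/w1b.png',cv2.resize(c,(780,630)[:2] if 0 else (742,600),interpolation=cv2.INTER_CUBIC))
E
```

```text
(no output)
```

View pics/w1b.png

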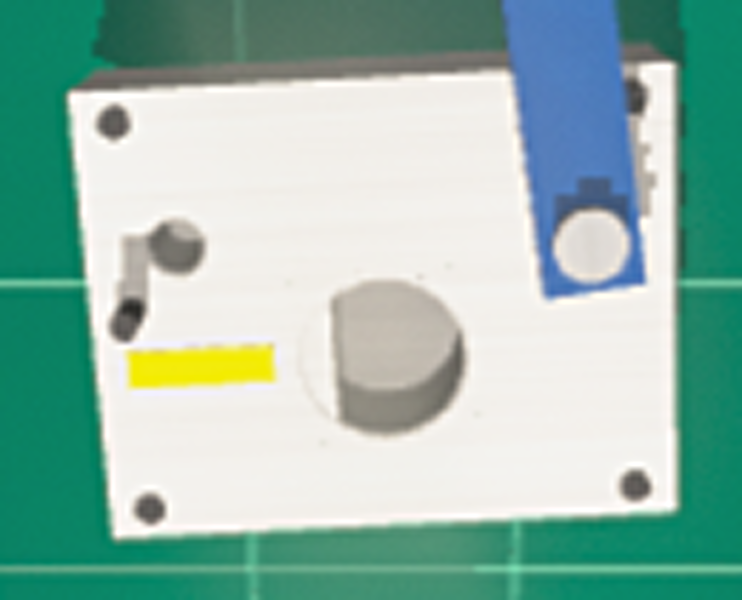

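```bash
cat >> h.py <<'E'
from scipy.optimize import least_squares
def fit2d(model,world):
    m=np.array(model,float)[:,:2];w=np.array(world,float)[:,:2]
    mc,wc=m.mean(0),w.mean(0);H=(m-mc).T@(w-wc)
    a=np.arctan2(H[0,1]-H[1,0],H[0,0]+H[1,1]);R=np.array([[np.cos(a),-np.sin(a)],[np.sin(a),np.cos(a)]])
    t=wc-R@mc; return t,np.degrees(a),w-(m@R.T+t)
E
python3 - <<'E'
from h import *
import pickle
p=pickle.load(open('w1.pkl','rb'))
s=742/130
z=lambda u,v:((u+.5)/s-.5+210,(v+.5)/s-.5+155)
pts=[(69,92),(678,62),(678,510),(113,539)]
m=[(-58,56),(58,56),(58,-36),(-58,-36)]
w=[ray(p,z(*q),.034)*1000 for q in pts]
t,a,r=fit2d(m,w);print(t,a,r.round(1))
print('socket arc: left/right/top/bot',[ray(p,z(*q),.034)*1000 for q in [(387,280),(387,436),(465,357),(177,246)]])
h=ray(p,z(592,245),.050)*1000;print('hinge',h)
# scene/side check by knob/hole
E
```

```text
[ 529.93538262 -209.67556574] 2.913303669955356 [[-0.2  0.1]
 [ 0.4  0. ]
 [ 0.2  0.2]
 [-0.4 -0.4]]
socket arc: left/right/top/bot [array([ 529.97093227, -193.67946862,   34.        ]), array([ 530.01078754, -226.36869769,   34.        ]), array([ 545.62195411, -209.59111908,   34.        ]), array([ 488.67386484, -186.80237325,   34.        ])]
hinge [ 568.3140507  -182.79577852   50.        ]
```

Request:
step_arm([
  [0.01, 0.045, 0],
  [0.02, 0.09, 0],
  [0.03, 0.14, 0],
  [0.035, 0.19, 0],
  [0.045, 0.24, 0],
  [0.055, 0.29, 0],
  [0.062, 0.34, 0],
  [0.066, 0.365, 0],
  [0.066, 0.365, 0],
  [0.066, 0.365, 0],
], grip=[1, 1, 1, 1, 1, 1, 1, 1, 1, 1], turn=[-4, -8, -12, -16, -20, -24, -28, -30, -30, -30])

```text
t: 4.65
tcp_pos: [0.5961, 0.1844, 0.2531]
ee_rot: [-0.915, 1.584, -1.584]
wrist_force: [-0.2, 0.2, -0.0]
width: 1.001
```

```bash
python3 - <<'E'
from h import *
import pickle
p=bot.snapshot('wrist');save(p,'w2');pickle.dump(p,open('w2.pkl','wb'))
t,R=pose();print(t,jaw(R),bot.observe()['t'])
for l in ['rack','head','head_grip','head_flat','pin']:
    print(l,[(np.round(d['at'],4).tolist(),round(d['p'],2)) for d in bot.mark_of(p,l)][:4])
cv2.imwrite('pics/w2z.png',cv2.resize(p['color'][:,:,::-1],(800,600)))
E
```

```text
[0.59618307 0.18413599 0.25325814] -30.06980358422401 4.7
rack [([0.4867, 0.0356, 0.0016], 0.88), ([0.5817, 0.1915, 0.0011], 0.82), ([0.7573, 0.1144, 0.0003], 0.62)]
head [([0.5808, 0.1558, 0.037], 0.86), ([0.4789, 0.1815, 0.0227], 0.64), ([0.6826, 0.2524, 0.0244], 0.62)]
head_grip [([0.6863, 0.2545, 0.0508], 0.85), ([0.5822, 0.1538, 0.0605], 0.71), ([0.476, 0.1804, 0.0524], 0.57)]
head_flat [([0.4689, 0.1681, 0.0285], 0.91), ([0.5708, 0.1746, 0.0421], 0.8), ([0.698, 0.2583, 0.0299], 0.63)]
pin [([0.5842, 0.2291, 0.0409], 0.67)]
```

View pics/w2z.png

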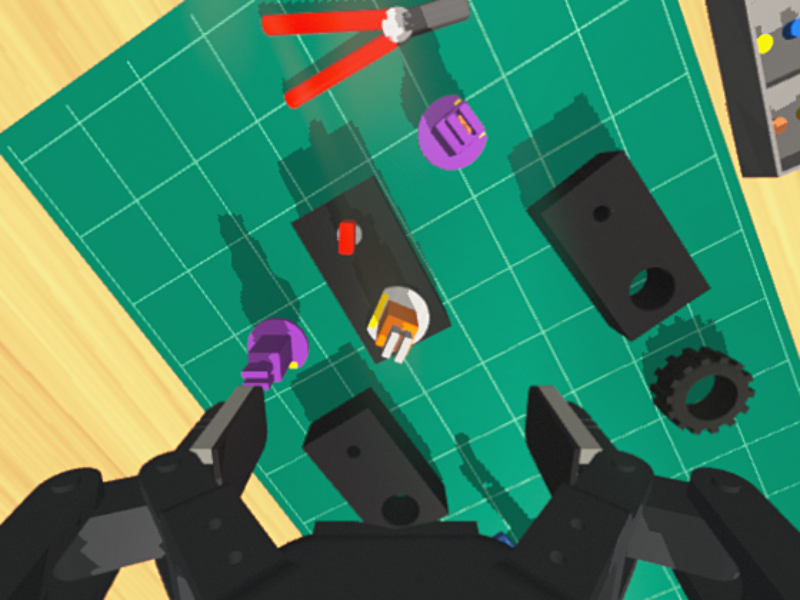

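```bash
python3 - <<'E'
from h import *
import pickle
p=pickle.load(open('w2.pkl','rb'))
c=p['color'][140:260,215:335,::-1]
cv2.imwrite('pics/w2b.png',cv2.resize(c,(600,600),interpolation=cv2.INTER_CUBIC))
E
```

```text
(no output)
```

View pics/w2b.png

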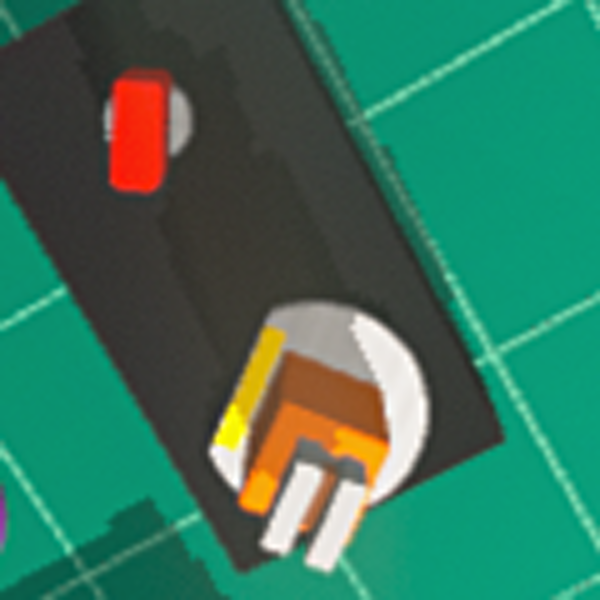

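```bash
python3 - <<'E'
from h import *
import pickle
p=pickle.load(open('w2.pkl','rb'))
s=5
z=lambda q:((q[0]+.5)/s-.5+215,(q[1]+.5)/s-.5+140)
W=lambda l,h:np.array([ray(p,z(q),h)[:2]*1000 for q in l])
arc=W([(290,306),(318,301),(355,309),(400,345),(424,378),(430,405),(424,442)],.045)
ch=W([(268,325),(248,368),(228,412),(211,450)],.045)
def f(x):
    d=np.radians(x[2]);n=np.array([-np.cos(d),-np.sin(d)])
    return np.r_[np.linalg.norm(arc-x[:2],axis=1)-25,(ch-x[:2])@n-18]
r=least_squares(f,[581,157,-30]);print(r.x,r.fun.round(1))
g=W([(243,505),(283,402),(391,440)],.085);print(g,'edge angles',[np.degrees(np.arctan2(*(b-a)[::-1])) for a,b in zip(g,g[1:])],'ctr',(g[0]+g[2])/2)
a=W([(112,83),(168,83),(160,190),(110,188)],.068);print('tab',a,a.mean(0),'len dir',np.degrees(np.arctan2(*((a[0]+a[1]-a[2]-a[3])[::-1]))))
c=W([(106,122),(193,122),(148,170-90),(183,152),(172,88)],.044);print(c)
E
```

```text
[580.60046828 155.87072059 -54.12244452] [ 0.   0.5  0.1 -0.9  0.1  0.3  0.1 -0.1 -0.  -0.  -0.1]
[[564.62348482 157.66952402]
 [582.31317591 172.21767781]
 [596.72438448 154.88263874]] edge angles [np.float64(39.43417237236529), np.float64(-50.26209836243565)] ctr [580.67393465 156.27608138]
tab [[583.34870712 240.335283  ]
 [592.75770614 234.91363551]
 [580.47017971 217.89897677]
 [572.11198914 223.17692341]] [582.17214553 229.08120467] len dir 55.45700083754456
[[574.12912093 233.51653491]
 [590.01423154 224.36107308]
 [586.3866576  236.51989761]
 [584.90123166 220.01841307]
 [589.87271555 232.60553787]]
```

Request:
step_arm([
  [-0.005, -0.01, -0.02],
  [-0.01, -0.02, -0.045],
  [-0.0155, -0.029, -0.073],
  [-0.0155, -0.029, -0.083],
  [-0.0155, -0.029, -0.083],
], grip=[1, 1, 1, 1, 1], turn=[-8, -16, -22, -22, -22])

```text
t: 5.58
tcp_pos: [0.5806, 0.1563, 0.17]
ee_rot: [-0.635, 1.839, -1.839]
wrist_force: [-0.1, 0.1, -0.3]
width: 1.005
```

```bash
python3 - <<'E'
from h import *
import pickle
p=bot.snapshot('wrist');save(p,'w3');pickle.dump(p,open('w3.pkl','wb'))
t,R=pose();print(t,jaw(R),bot.observe()['t'])
cv2.imwrite('pics/w3z.png',cv2.resize(p['color'][:,:,::-1],(800,600)))
E
```

```text
[0.58127845 0.15649048 0.17112333] -51.946222880117055 5.625
```

View pics/w3z.png

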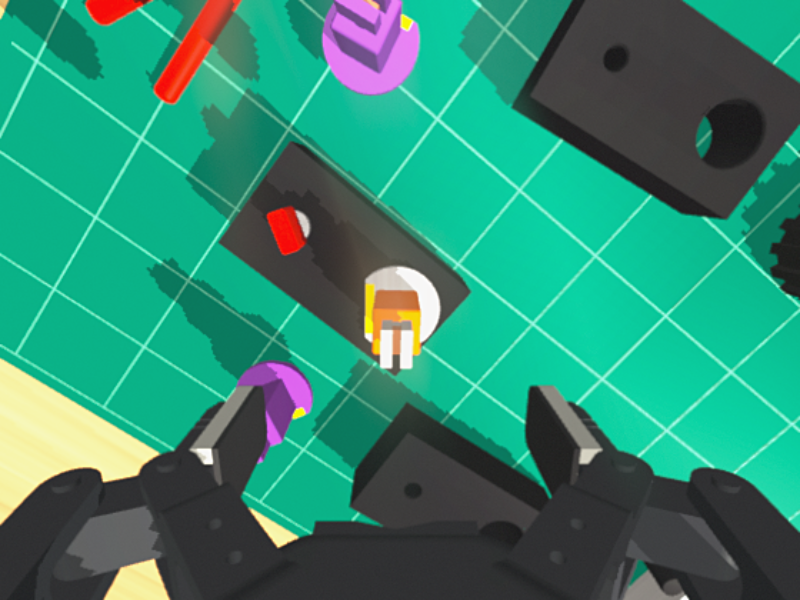

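```bash
python3 - <<'E'
from h import *
import pickle
p=pickle.load(open('w3.pkl','rb'))
c=p['color'][140:260,180:340,::-1]
cv2.imwrite('pics/w3b.png',cv2.resize(c,(800,600),interpolation=cv2.INTER_CUBIC))
E
```

```text
(no output)
```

View pics/w3b.png

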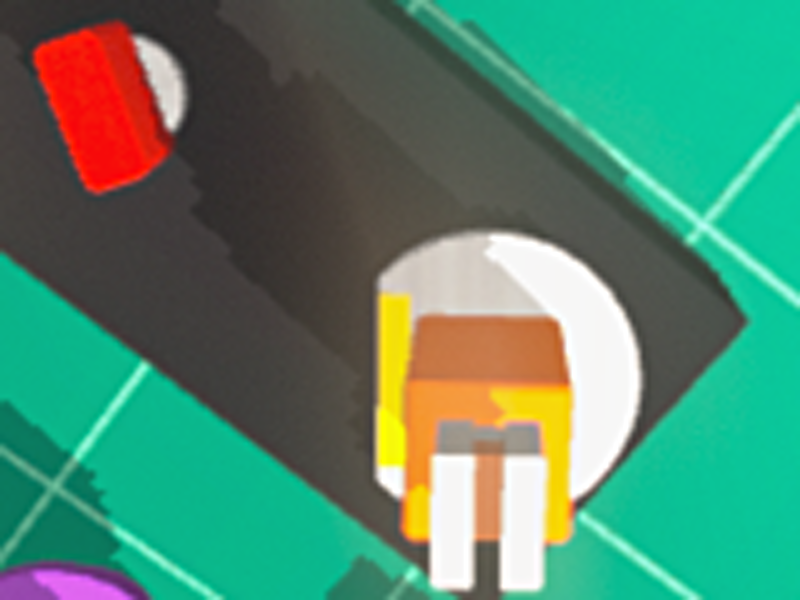

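```bash
python3 - <<'E'
from h import *
import pickle
p=pickle.load(open('w3.pkl','rb'))
s=5
z=lambda q:((q[0]+.5)/s-.5+180,(q[1]+.5)/s-.5+140)
W=lambda l,h:np.array([ray(p,z(q),h)[:2]*1000 for q in l])
arc=W([(410,252),(450,236),(490,231),(540,241),(590,273),(625,320),(640,375),(633,425),(605,475)],.045)
ch=W([(378,280),(378,340),(377,400),(376,450),(376,485)],.045)
def f(x):
    d=np.radians(x[2]);n=np.array([-np.cos(d),-np.sin(d)])
    return np.r_[np.linalg.norm(arc-x[:2],axis=1)-25,(ch-x[:2])@n-18]
r=least_squares(f,[581,157,-50]);print(r.x,r.fun.round(1))
g=W([(402,540),(405,382),(572,385),(573,545)],.085);print(g,'edge angles',[np.degrees(np.arctan2(*(b-a)[::-1])) for a,b in zip(g,g[1:])],'ctr',g.mean(0))
a=W([(35,55),(117,25),(165,165),(97,192)],.068);print('tab',a,a.mean(0))
E
```

```text
[580.06034572 155.83468853 -53.78070663] [ 0.1  0.2  0.3  0.1 -0.2 -0.2  0.2  0.3  0.6  0.2  0.1  0.1  0.2  0.1]
[[563.55895824 158.33713771]
 [582.48394492 172.19351261]
 [596.35043178 153.81134429]
 [577.9642835  138.72430495]] edge angles [np.float64(36.21060211707546), np.float64(-52.971125931896005), np.float64(-140.62887822534864)] ctr [580.08940461 155.76657489]
tab [[584.00993847 239.53750946]
 [594.50761316 232.81966661]
 [582.53448745 216.43222579]
 [573.2956678  221.90157186]] [583.58692672 227.67274343]
```

Request:
step_arm([
  [-0.0004, -0.0002, 0],
  [-0.0004, -0.0002, -0.03],
  [-0.0004, -0.0002, -0.06],
  [-0.0004, -0.0002, -0.085],
  [-0.0004, -0.0002, -0.097],
  [-0.0004, -0.0002, -0.097],
  [-0.0004, -0.0002, -0.097],
  [-0.0004, -0.0002, -0.097],
  [-0.0004, -0.0002, -0.097],
  [-0.0004, -0.0002, -0.097],
], grip=[0.4, 0.4, 0.4, 0.4, 0.4, -1, -1, -1, -1, -1], turn=[-1, -1, -1, -1, -1, -1, -1, -1, -1, -1])

```text
t: 6.88
tcp_pos: [0.5815, 0.1563, 0.075]
ee_rot: [-0.616, 1.849, -1.85]
wrist_force: [-0.2, 0.5, 5.2]
width: 0.277
```

Request:
step_arm([
  [0, 0, 0],
  [0, 0, 0],
  [0, 0, 0.01],
  [0, 0, 0.01],
], grip=[-1, -1, -1, -1], turn=[0, 0, 0, 0])

```text
t: 7.38
tcp_pos: [0.5803, 0.156, 0.0837]
ee_rot: [-0.619, 1.85, -1.851]
wrist_force: [0.4, -0.3, -0.9]
width: 0.275
```

```bash
python3 - <<'E'
from h import *
import pickle
p=bot.snapshot('wrist');save(p,'w4');pickle.dump(p,open('w4.pkl','wb'))
t,R=pose();print(t,jaw(R));o=bot.observe();print({k:np.round(o[k],2) for k in ('t','wrist_force','width')})
cv2.imwrite('pics/w4z.png',cv2.resize(p['color'][:,:,::-1],(800,600)))
E
```

```text
[0.57991907 0.15600966 0.08318161] -53.012141777666905
{'t': np.float64(7.42), 'wrist_force': array([-0.43,  0.06, -1.94]), 'width': np.float64(0.27)}
```

View pics/w4z.png

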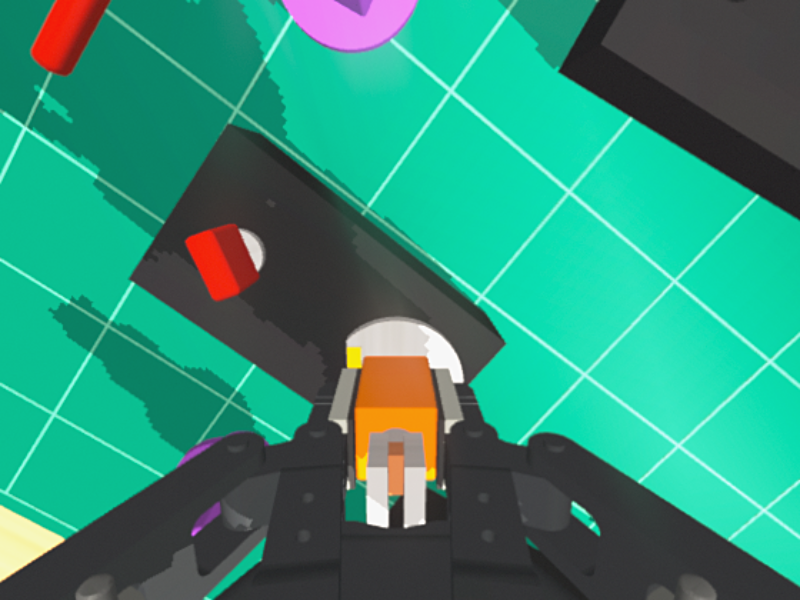

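Request:
step_arm([
  [0, 0, 0.02],
  [0, 0, 0.05],
  [-0.005, -0.03, 0.077],
  [-0.01, -0.075, 0.077],
  [-0.015, -0.125, 0.077],
  [-0.02, -0.175, 0.077],
  [-0.03, -0.225, 0.077],
  [-0.037, -0.275, 0.077],
  [-0.045, -0.325, 0.077],
  [-0.05, -0.355, 0.077],
], grip=[-1, -1, -1, -1, -1, -1, -1, -1, -1, -1], turn=[0, 0, 6, 13, 20, 27, 34, 41, 48, 54])

```text
t: 8.68
tcp_pos: [0.5295, -0.2011, 0.1616]
ee_rot: [-1.219, 1.195, -1.195]
wrist_force: [-0.4, -0.2, -2.4]
width: 0.269
```

Request:
step_arm([
  [0, -0.011, 0],
  [0, -0.011, 0],
  [0, -0.011, 0],
], grip=[-1, -1, -1], turn=[2, 2, 2])

```text
t: 9.05
tcp_pos: [0.5301, -0.2093, 0.1607]
ee_rot: [-1.233, 1.171, -1.17]
wrist_force: [-0.2, 0.2, -1.0]
width: 0.273
```

```bash
python3 - <<'E'
from h import *
import pickle
p=bot.snapshot('wrist');save(p,'w5');pickle.dump(p,open('w5.pkl','wb'))
t,R=pose();print(t,jaw(R));o=bot.observe();print({k:np.round(o[k],2) for k in ('t','wrist_force','width')})
c=p['color'][170:350,180:420,::-1]
cv2.imwrite('pics/w5z.png',cv2.resize(c,(800,600),interpolation=cv2.INTER_CUBIC))
q=bot.snapshot('scene');save(q,'s5');pickle.dump(q,open('s5.pkl','wb'))
cv2.imwrite('pics/s5z.png',cv2.resize(q['color'][80:200,200:360,::-1],(800,600),interpolation=cv2.INTER_CUBIC))
E
```

```text
[ 0.53018082 -0.20911182  0.16058979] 3.0092451397208606
{'t': np.float64(9.1), 'wrist_force': array([ 0.14,  0.6 , -1.05]), 'width': np.float64(0.27)}
```

View pics/w5z.png

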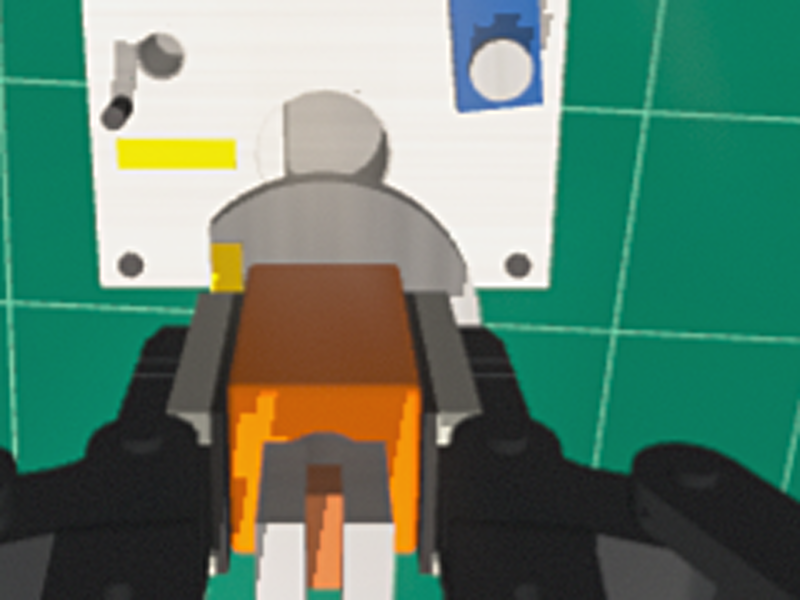

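View pics/s5z.png

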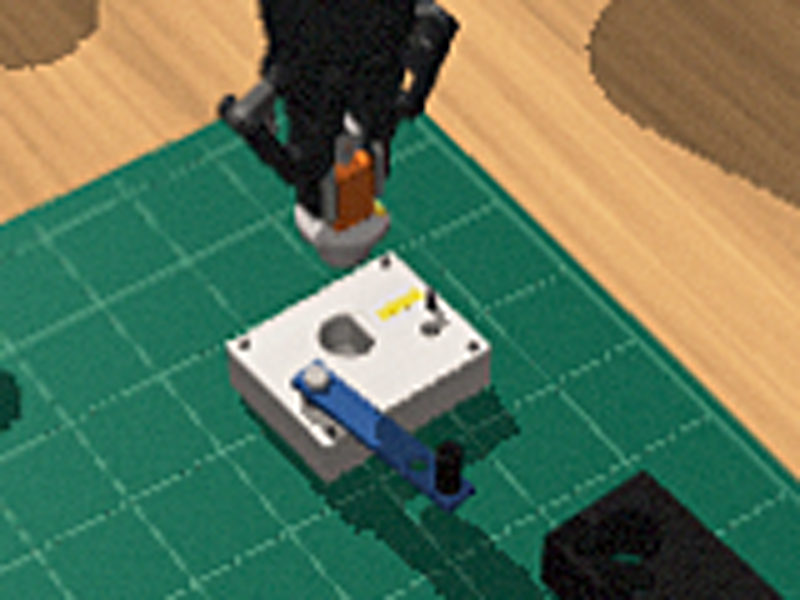

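```bash
python3 - <<'E'
from h import *
import pickle
p=pickle.load(open('w5.pkl','rb'))
s=10/3
z=lambda q:((q[0]+.5)/s-.5+180,(q[1]+.5)/s-.5+170)
W=lambda l,h:np.array([ray(p,z(q),h)[:2]*1000 for q in l])
def fit(arc,ch,R,d,x0):
    def f(x):
        a=np.radians(x[2]);n=np.array([-np.cos(a),-np.sin(a)])
        return np.r_[np.linalg.norm(arc-x[:2],axis=1)-R,(ch-x[:2])@n-d]
    r=least_squares(f,x0);return r.x.round(2),r.fun.round(1)
h=.1606-.033
print('head',fit(W([(235,206),(260,190),(290,179),(325,174),(365,180),(400,197),(440,232),(463,270)],h+.005),W([(211,230),(211,260),(211,288)],h+.005),25,18,[530,-210,3]))
print('sock',fit(W([(325,91),(345,94),(366,105),(380,122),(387,145)],.034),W([(284,104),(284,140),(284,178)],.034),16.25,10.25,[530,-210,3]))
c=W([(100,287),(550,287),(83,0),(568,0)],.034);print(c,np.degrees(np.arctan2(*(c[1]-c[0])[::-1])))
g=W([(246,265),(399,265)],.1);g2=W([(229,385),(420,385)],h+.045);print(g2,g2.mean(0),np.degrees(np.arctan2(*(g2[1]-g2[0])[::-1])))
u=W([(161,55)],.034);print('hole',u, 'hinge',W([(501,70)],.05))
E
```

```text
head (array([ 528.54, -209.03,   -2.9 ]), array([-0.8, -0.2,  0.2,  0.6,  0.6,  0.1, -0.5, -0.7,  0.2, -0.1, -0.5]))
sock (array([ 529.4 , -209.85,    1.85]), array([ 0. ,  0.1,  0.1, -0.1, -0.5, -0.1, -0.2, -0.3]))
[[ 473.32221999 -248.58199929]
 [ 589.64380316 -242.44870665]
 [ 469.98642874 -174.4772348 ]
 [ 585.30183936 -168.37329953]] 3.018241818873355
[[ 517.40878521 -197.00487717]
 [ 539.63295039 -195.83487733]] [ 528.5208678  -196.41987725] 3.0135766172678196
hole [[ 488.61085186 -186.77987246]] hinge [[ 568.13518348 -182.88236508]]
```

Request:
step_arm([
  [0.0008, -0.0006, -0.02],
  [0.0008, -0.0006, -0.045],
  [0.0008, -0.0006, -0.06],
  [0.0008, -0.0006, -0.067],
  [0.0008, -0.0006, -0.07],
  [0.0008, -0.0006, -0.073],
], grip=[-1, -1, -1, -1, -1, -1], turn=[0, 0, 0, 0, 0, 0])

```text
t: 9.9
tcp_pos: [0.5312, -0.2101, 0.0879]
ee_rot: [-1.232, 1.172, -1.17]
wrist_force: [-2.2, 2.8, 1.8]
width: 0.272
```

```bash
python3 - <<'E'
from h import *
t,R=pose();print(t,jaw(R));o=bot.observe();print({k:np.round(o[k],2) for k in ('t','wrist_force','wrist_torque','width')})
p=bot.snapshot('wrist');cv2.imwrite('pics/w6z.png',cv2.resize(p['color'][170:350,180:420,::-1],(800,600),interpolation=cv2.INTER_CUBIC))
E
```

```text
[ 0.53118192 -0.21009678  0.08793203] 2.9647273903690765
{'t': np.float64(9.9), 'wrist_force': array([-2.22,  2.75,  1.75]), 'wrist_torque': array([0.58, 0.33, 0.03]), 'width': np.float64(0.27)}
```

View pics/w6z.png

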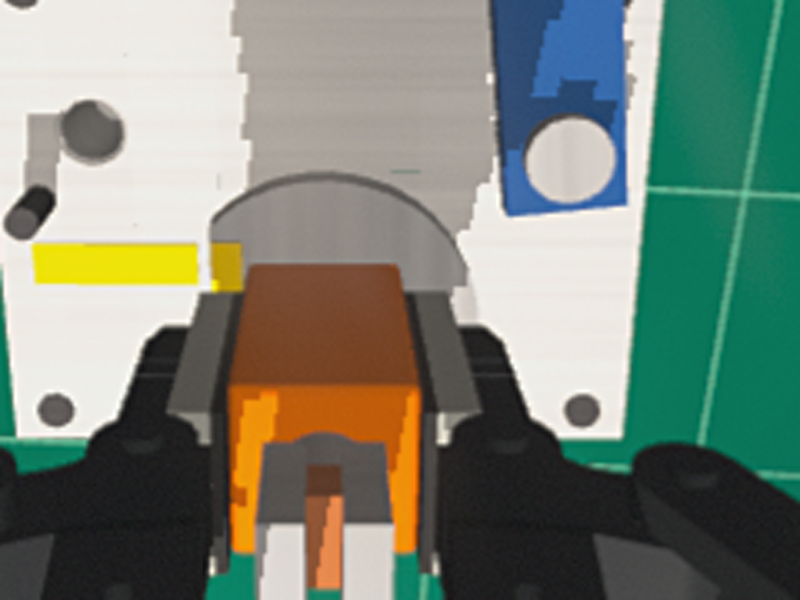

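Request:
step_arm([
  [-0.0006, 0.0005, 0.0],
  [-0.0007, 0.0006, -0.002],
  [-0.0007, 0.0006, -0.005],
  [-0.0007, 0.0006, -0.008],
  [-0.0007, 0.0006, -0.01],
], grip=[-1, -1, -1, -1, -1], turn=[0, 0, 0, 0, 0])

```text
t: 10.58
tcp_pos: [0.5304, -0.2099, 0.0771]
ee_rot: [-1.233, 1.171, -1.171]
wrist_force: [0.1, 2.6, 0.6]
width: 0.27
```

Request:
step_arm([
  [0, 0.0006, -0.003],
  [0, 0.0006, -0.006],
  [0, 0.0006, -0.009],
  [0, 0.0006, -0.0105],
  [0, 0.0006, -0.0115],
], grip=[-1, -1, -1, -1, -1], turn=[0, 0, 0, 0, 0])

```text
t: 11.2
tcp_pos: [0.5305, -0.2098, 0.069]
ee_rot: [-1.235, 1.172, -1.169]
wrist_force: [-8.7, 4.9, 19.3]
width: 0.273
```

```bash
python3 - <<'E'
from h import *
t,R=pose();print(t,jaw(R));o=bot.observe();print({k:np.round(o[k],2) for k in ('t','wrist_force','wrist_torque','width')})
p=bot.snapshot('wrist');a=cv2.resize(p['color'][170:350,180:420,::-1],(400,300),interpolation=cv2.INTER_CUBIC)
q=bot.snapshot('scene');b=cv2.resize(q['color'][100:175,220:320,::-1],(400,300),interpolation=cv2.INTER_CUBIC)
q=bot.snapshot('side');c=cv2.resize(q['color'][140:215,310:410,::-1],(400,300),interpolation=cv2.INTER_CUBIC)
cv2.imwrite('pics/w7z.png',np.vstack([np.hstack([a,b]),np.hstack([c,c])]))
E
```

```text
[ 0.53045433 -0.20976965  0.06899449] 3.0133191582226466
{'t': np.float64(11.2), 'wrist_force': array([-8.72,  4.86, 19.27]), 'wrist_torque': array([0.71, 1.44, 0.  ]), 'width': np.float64(0.27)}
```

View pics/w7z.png

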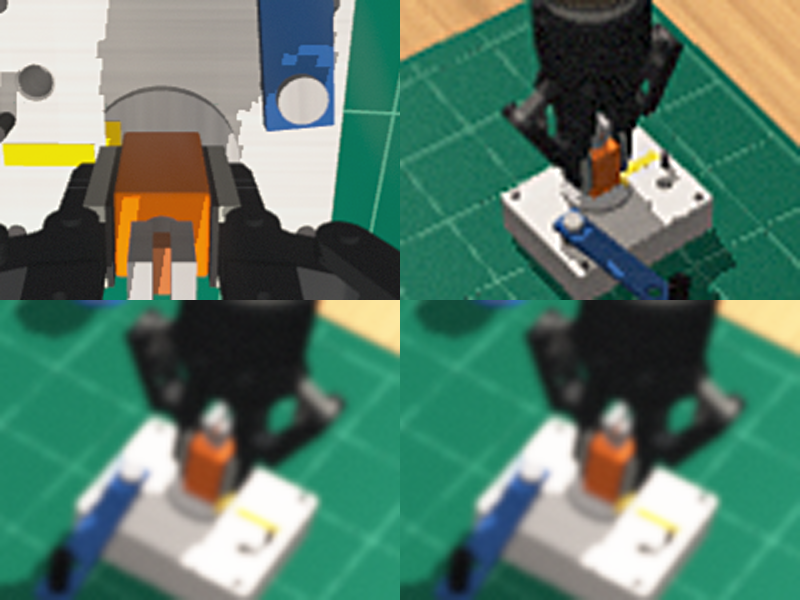

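Request:
step_arm([
  [-0.0006, 0.0004, 0.0],
  [-0.0006, 0.0004, 0.0],
  [-0.0006, 0.0004, -0.001],
  [-0.0006, 0.0004, -0.002],
], grip=[-1, -1, -1, -1], turn=[0, 0, 0, 0])

```text
t: 11.85
tcp_pos: [0.5305, -0.2098, 0.069]
ee_rot: [-1.235, 1.171, -1.17]
wrist_force: [-12.8, 5.5, 27.8]
width: 0.274
```

Request:
step_arm([
  [0, 0, 0.002],
  [0, 0, 0.004],
  [0, 0, 0.004],
  [0, 0, 0.004],
  [0, 0, 0.02],
  [0, 0, 0.05],
], grip=[-1, 0.1, 0.1, 0.1, 0.1, 0.1], turn=[0, 0, 0, 0, 0, 0])

```text
t: 12.6
tcp_pos: [0.5289, -0.2084, 0.1135]
ee_rot: [-1.234, 1.173, -1.168]
wrist_force: [-0.1, 0.5, 0.3]
width: 0.549
```

Request:
step_arm([
  [0, 0.01, 0.04],
  [0, 0.02, 0.08],
  [0, 0.02, 0.08],
], grip=[0.1, 0.1, 0.1], turn=[0, 0, 0])

```text
t: 12.98
tcp_pos: [0.5321, -0.1896, 0.1994]
ee_rot: [-1.231, 1.161, -1.178]
wrist_force: [0.2, 0.3, 0.8]
width: 0.549
```

```bash
python3 - <<'E'
from h import *
import pickle
t,R=pose();print(t,jaw(R));o=bot.observe();print({k:np.round(o[k],2) for k in ('t','wrist_force','wrist_torque','width')})
p=bot.snapshot('wrist');pickle.dump(p,open('w8.pkl','wb'));cv2.imwrite('pics/w8z.png',cv2.resize(p['color'][130:280,180:380,::-1],(800,600),interpolation=cv2.INTER_CUBIC))
q=bot.snapshot('scene');pickle.dump(q,open('s8.pkl','wb'));b=cv2.resize(q['color'][100:175,220:320,::-1],(400,300),interpolation=cv2.INTER_CUBIC)
q=bot.snapshot('side');c=cv2.resize(q['color'][140:215,310:410,::-1],(400,300),interpolation=cv2.INTER_CUBIC)
cv2.imwrite('pics/s8z.png',np.hstack([b,c]))
E
```

```text
[ 0.53212342 -0.18963835  0.19941073] 3.040225919915812
{'t': np.float64(12.98), 'wrist_force': array([0.17, 0.26, 0.78]), 'wrist_torque': array([-0.05, -0.04,  0.01]), 'width': np.float64(0.55)}
```

View pics/w8z.png

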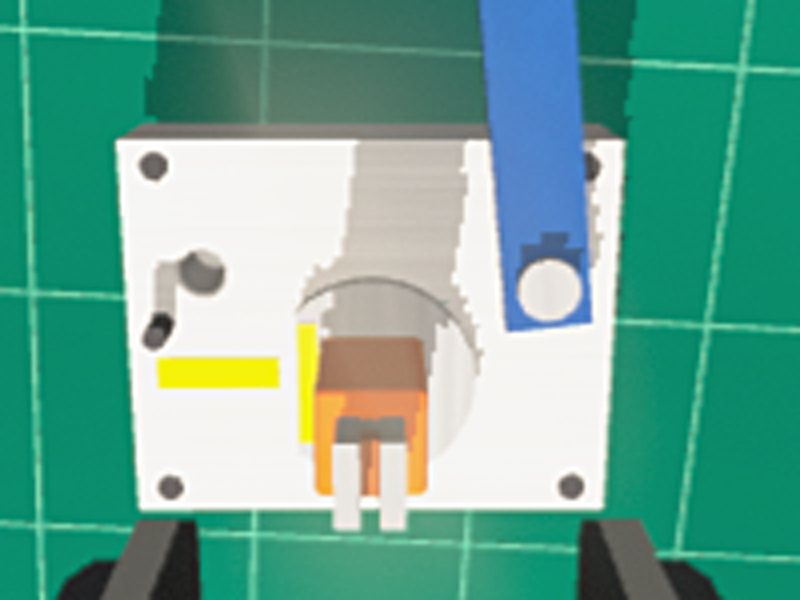

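View pics/s8z.png

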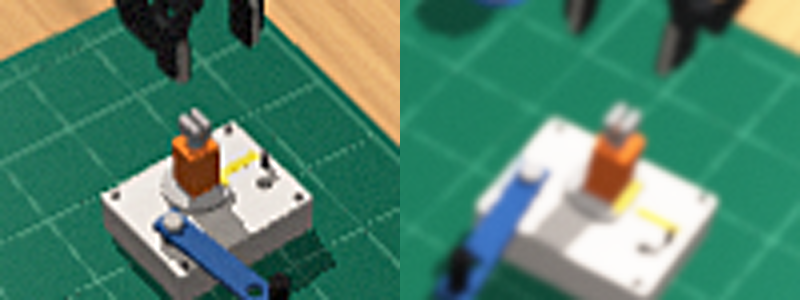

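```bash
python3 - <<'E'
from h import *
import pickle
p=pickle.load(open('w8.pkl','rb'))
s=4
z=lambda l:(np.array(l)+.5)/s-.5+np.array([180,130])
B=z([(117,141),(624,139),(605,509),(140,509)])
hd=[(-58,56),(58,56),(58,-36),(-58,-36)]
def rot(a,x):c,s_=np.cos(a),np.sin(a);return np.array(x)@np.array([[c,s_],[-s_,c]])
arc=z([(325,292),(350,281),(378,277),(405,281),(430,293),(460,322),(476,357)])
flat=z([(299,320),(299,360),(299,400),(298,445)])
grip=z([(316,392),(427,390)])
# base fit
def fb(x):
    w=rot(x[2],hd)+x[:2]; return (proj(p,np.c_[w,np.full(4,34)]/1000)-B).ravel()
r=least_squares(fb,[530,-210,.05]);print('base',r.x[:2],np.degrees(r.x[2]),r.fun.round(2));b=r.x
def fh(x):
    x0,y0,a,h=x;res=[]
    for q in arc:
        w=ray(p,q,(h+5)/1000)[:2]*1000;res.append(np.linalg.norm(w-[x0,y0])-25)
    n=np.array([-np.cos(a),-np.sin(a)])
    for q in flat: res.append((ray(p,q,(h+5)/1000)[:2]*1000-[x0,y0])@n-18)
    g=rot(a,[(-12,12),(12,12)])+[x0,y0]
    res+=list(((proj(p,np.c_[g,np.full(2,h+45)]/1000)-grip)*.8).ravel())
    return np.array(res)
r=least_squares(fh,[530,-210,.05,34]);print('head',r.x[:2],np.degrees(r.x[2]),'h',r.x[3],r.fun.round(2))
J=r.jac;print('sd',np.sqrt(np.diag(np.linalg.inv(J.T@J))*(r.fun@r.fun)/8))
for h in (34,37):
    r2=least_squares(lambda v:fh(np.r_[v,h]),[530,-210,.05]);print(h,r2.x,r2.cost)
E
```

```text
base [ 529.79811652 -209.609497  ] 3.1177799545541616 [-0.09 -0.23  0.16  0.08 -0.21 -0.16  0.14  0.33]
head [ 530.26397218 -209.95522195] 2.9408321546624014 h 34.43568872876632 [-0.33  0.14  0.5   0.57  0.29 -0.07 -0.12 -0.47 -0.29 -0.11  0.35 -0.26
 -0.76  1.08 -0.37]
sd [0.2332233  0.87226742 0.02008275 3.21251503]
34 [ 5.30260574e+02 -2.10068346e+02  5.10911203e-02] 1.6039881432515024
37 [ 5.30284013e+02 -2.09288292e+02  5.26265546e-02] 1.7283708505260693
```

Request:
step_arm([
  [0, -0.01, 0],
  [0.0003, -0.0205, 0],
  [0.0003, -0.0205, 0],
  [0.0003, -0.0205, -0.02],
  [0.0003, -0.0205, -0.04],
  [0.0003, -0.0205, -0.06],
  [0.0003, -0.0205, -0.066],
  [0.0003, -0.0205, -0.068],
], grip=[-1, -1, -1, -1, -1, -1, -1, -1], turn=[0, 0, 0, 0, 0, 0, 0, 0])

```text
t: 14.12
tcp_pos: [0.5299, -0.2092, 0.1251]
ee_rot: [-1.234, 1.171, -1.17]
wrist_force: [0.1, 0.2, 0.2]
width: -0.001
```

Request:
step_arm([
  [0, 0, -0.002],
  [0, 0, -0.004],
  [0, 0, -0.006],
  [0, 0, -0.007],
], grip=[-1, -1, -1, -1], turn=[0, 0, 0, 0])

```text
t: 14.62
tcp_pos: [0.5314, -0.2101, 0.1232]
ee_rot: [-1.233, 1.168, -1.172]
wrist_force: [-6.4, 2.7, 17.8]
width: -0.002
```

Request:
step_arm([
  [0, 0, 0.02],
  [0.0, 0.04, 0.06],
  [0.0, 0.09, 0.08],
], grip=[-1, -1, -1], turn=[0, 0, 0])

```text
t: 15.0
tcp_pos: [0.5313, -0.1197, 0.2024]
ee_rot: [-1.23, 1.168, -1.176]
wrist_force: [1.0, 0.6, -0.2]
width: -0.003
```

Request:
step_arm([
  [0, 0, 0],
  [0.0, 0, 0],
  [0.0, 0, 0],
], grip=[0, 0, 0], turn=[0, 0, 0])

```text
t: 15.38
tcp_pos: [0.5297, -0.1202, 0.198]
ee_rot: [-1.234, 1.173, -1.171]
wrist_force: [0.3, 1.2, 0.1]
width: 0.504
```

```bash
python3 - <<'E'
from h import *
import pickle
t,R=pose();print(t,jaw(R));o=bot.observe();print({k:np.round(o[k],2) for k in ('t','wrist_force','wrist_torque','width')})
p=bot.snapshot('wrist');pickle.dump(p,open('w9.pkl','wb'));cv2.imwrite('pics/w9z.png',cv2.resize(p['color'][:,:,::-1],(800,600),interpolation=cv2.INTER_CUBIC))
p1=pickle.load(open('w1.pkl','rb'))
k=ray(p1,(432/1.4286,136/1.4286),.078)*1000;print('w1 knob',k)
E
```

```text
[ 0.52966176 -0.12019414  0.19801644] 2.918440307210895
{'t': np.float64(15.38), 'wrist_force': array([0.34, 1.25, 0.08]), 'wrist_torque': array([-0.01,  0.05,  0.02]), 'width': np.float64(0.5)}
w1 knob [551.91330118 -83.0473645   78.        ]
```

View pics/w9z.png

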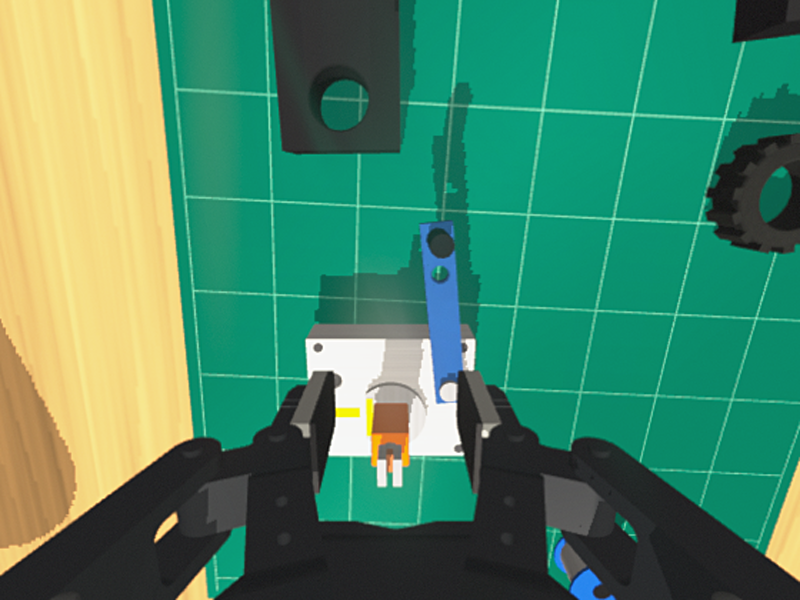

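```bash
python3 - <<'E'
from h import *
import pickle
p=pickle.load(open('w9.pkl','rb'));f=1/1.42857
k=ray(p,(441*f,246*f),.078)[:2]*1000;h=ray(p,(449*f,391*f),.05)[:2]*1000;o=ray(p,(440*f,273*f),.048)[:2]*1000
print('knob',k,'hinge',h,'hole',o)
a=np.radians(3.0);H=np.array([529.8,-209.65])+np.array([[np.cos(a),-np.sin(a)],[np.sin(a),np.cos(a)]])@[40,25];print('H',H)
for q in (k,o,np.array([551.9,-83.])): print(np.linalg.norm(q-H),np.degrees(np.arctan2(*(q-H)[::-1])))
for ang in list(range(98,184,8))+[183]: 
    print(ang,(H+102*np.array([np.cos(np.radians(ang)),np.sin(np.radians(ang))])).round(1))
E
```

```text
knob [551.42540907 -82.07108253] hinge [ 567.78710337 -182.6313655 ] hole [ 555.50452367 -103.19527808]
H [ 568.43678248 -182.59082338]
101.94903200718167 99.60539274923477
80.44187921937275 99.25131684213898
100.95443168437691 99.4277880471126
98 [554.2 -81.6]
106 [540.3 -84.5]
114 [526.9 -89.4]
122 [514.4 -96.1]
130 [ 502.9 -104.5]
138 [ 492.6 -114.3]
146 [ 483.9 -125.6]
154 [ 476.8 -137.9]
162 [ 471.4 -151.1]
170 [ 468.  -164.9]
178 [ 466.5 -179. ]
183 [ 466.6 -187.9]
```

Request:
step_arm([
  [0.011, 0.019, -0.01],
  [0.022, 0.038, -0.03],
  [0.022, 0.038, -0.07],
  [0.022, 0.038, -0.105],
  [0.022, 0.038, -0.12],
  [0.022, 0.038, -0.12],
  [0.022, 0.038, -0.12],
  [0.022, 0.038, -0.12],
], grip=[0, 0, 0, 0, 0, -0.5, -0.5, -0.5], turn=[3, 6.5, 6.5, 6.5, 6.5, 6.5, 6.5, 6.5])

```text
t: 16.42
tcp_pos: [0.5532, -0.0819, 0.0806]
ee_rot: [-1.282, 1.084, -1.089]
wrist_force: [0.1, 0.3, 0.3]
width: 0.253
```

```bash
python3 - <<'E'
from h import *
t,R=pose();print(t,jaw(R));o=bot.observe();print({k:np.round(o[k],2) for k in ('t','wrist_force','wrist_torque','width')})
p=bot.snapshot('wrist');cv2.imwrite('pics/w10z.png',cv2.resize(p['color'][:,:,::-1],(800,600),interpolation=cv2.INTER_CUBIC))
E
```

```text
[ 0.55319987 -0.08185514  0.0805705 ] 9.479781364534155
{'t': np.float64(16.42), 'wrist_force': array([0.06, 0.26, 0.33]), 'wrist_torque': array([ 0.05,  0.02, -0.04]), 'width': np.float64(0.25)}
```

View pics/w10z.png

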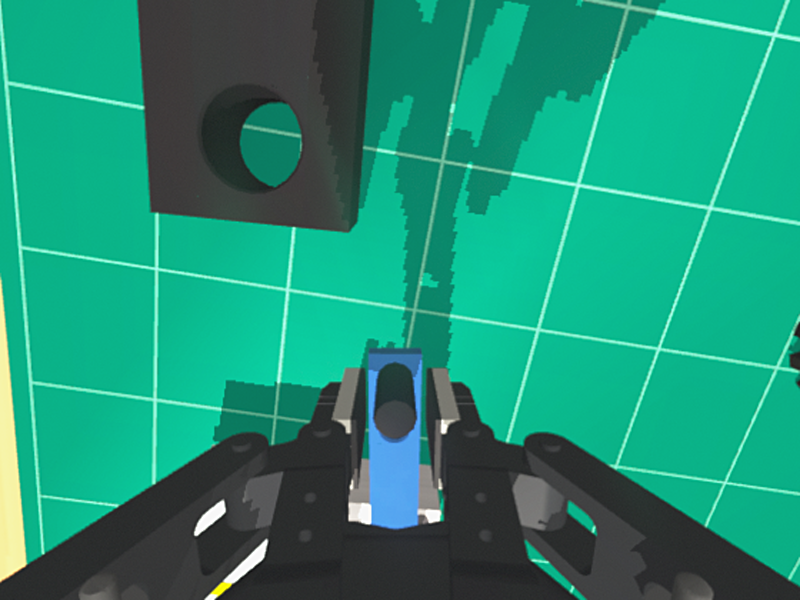

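Request:
step_arm([
  [-0.0113, -0.0025, 0],
  [-0.0247, -0.0074, 0],
  [-0.0372, -0.0141, 0],
  [-0.0487, -0.0225, 0],
  [-0.059, -0.0323, 0],
  [-0.0677, -0.0436, 0],
  [-0.0748, -0.0559, 0],
  [-0.0802, -0.0691, 0],
  [-0.0836, -0.0829, 0],
  [-0.0851, -0.097, 0],
], grip=[-0.5, -0.5, -0.5, -0.5, -0.5, -0.5, -0.5, -0.5, -0.5, -0.5], turn=[6.5, 14.5, 22.5, 30.5, 38.5, 46.5, 54.5, 62.5, 70.5, 78.5])

```text
t: 17.73
tcp_pos: [0.4672, -0.1788, 0.0797]
ee_rot: [-1.571, 0.023, -0.025]
wrist_force: [0.2, 1.0, 0.4]
width: 0.25
```

Request:
step_arm([
  [0, -0.004, 0],
  [0, -0.008, 0],
  [0, -0.012, 0],
  [0, -0.0145, 0],
], grip=[-0.5, -0.5, -0.5, -0.5], turn=[3, 5, 5, 5])

```text
t: 18.23
tcp_pos: [0.4672, -0.1918, 0.0794]
ee_rot: [-1.567, -0.04, 0.039]
wrist_force: [0.9, 9.7, 6.2]
width: 0.25
```

```bash
python3 - <<'E'
from h import *
t,R=pose();print(t,jaw(R));o=bot.observe();print({k:np.round(o[k],2) for k in ('t','wrist_force','wrist_torque','width')})
p=bot.snapshot('wrist');cv2.imwrite('pics/w11z.png',cv2.resize(p['color'][:,:,::-1],(800,600),interpolation=cv2.INTER_CUBIC))
E
```

```text
[ 0.46722706 -0.19183134  0.07938482] 92.85648115081563
{'t': np.float64(18.23), 'wrist_force': array([0.93, 9.74, 6.24]), 'wrist_torque': array([ 1.54, -0.22, -0.01]), 'width': np.float64(0.25)}
```

View pics/w11z.png

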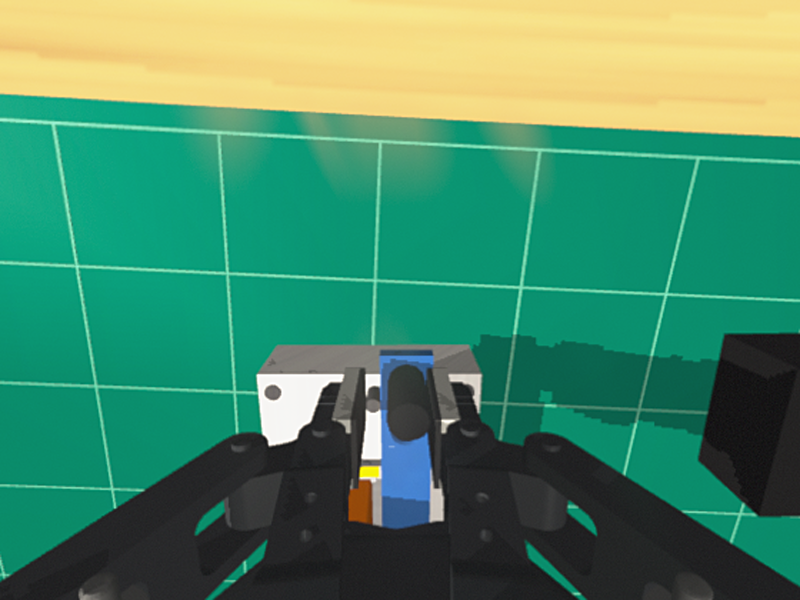

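Request:
step_arm([
  [0, 0.006, 0],
  [0, 0.006, 0],
  [0, 0.006, 0],
  [0, 0.006, 0.04],
  [0.01, 0.005, 0.09],
  [0.021, 0.005, 0.12],
  [0.021, 0.005, 0.12],
  [0.021, 0.005, 0.12],
], grip=[-0.5, -0.5, 0, 0, 0, 0, 0, 0], turn=[0, 0, 0, 0, 0, 0, 0, 0])

```text
t: 19.27
tcp_pos: [0.487, -0.1875, 0.1973]
ee_rot: [-1.569, -0.039, 0.043]
wrist_force: [-0.6, -0.8, -0.8]
width: 0.496
```

```bash
python3 - <<'E'
from h import *
import pickle
t,R=pose();print(t,jaw(R));o=bot.observe();print({k:np.round(o[k],2) for k in ('t','wrist_force','wrist_torque','width')})
p=bot.snapshot('wrist');pickle.dump(p,open('w12.pkl','wb'));cv2.imwrite('pics/w12z.png',cv2.resize(p['color'][180:330,180:380,::-1],(800,600),interpolation=cv2.INTER_CUBIC))
E
```

```text
[ 0.48700144 -0.18752341  0.19727584] 92.98299683914252
{'t': np.float64(19.27), 'wrist_force': array([-0.63, -0.84, -0.77]), 'wrist_torque': array([-0.01, -0.01, -0.01]), 'width': np.float64(0.5)}
```

View pics/w12z.png

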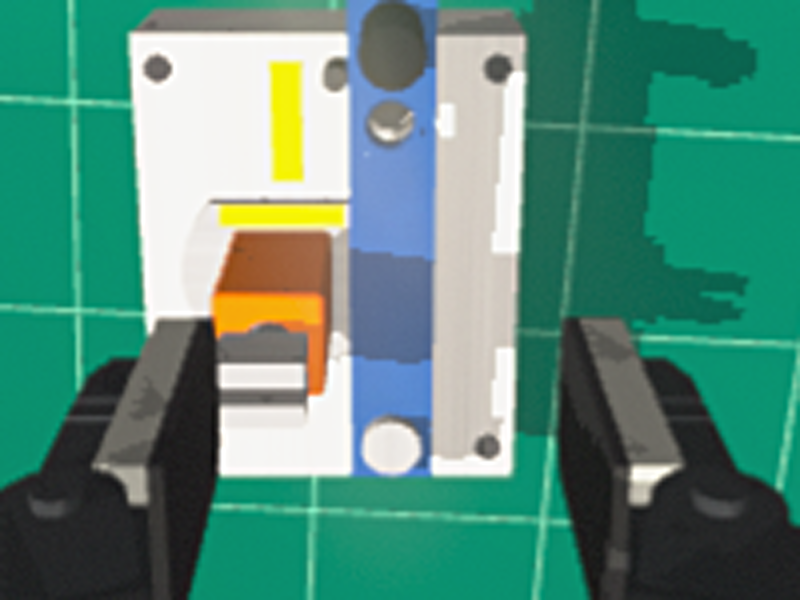

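```bash
python3 - <<'E'
from h import *
import pickle
p=pickle.load(open('w12.pkl','rb'));s=4
z=lambda q:(np.array(q)+.5)/s-.5+np.array([180,180])
print('hole',ray(p,z((390,122)),.048)*1000,[ray(p,z(q),.048)[:2]*1000 for q in [(367,122),(413,122),(390,100),(390,145)]])
hg=ray(p,z((391,446)),.050)*1000;print('hinge',hg)
c=[(130,33),(525,37),(513,475)];w=[ray(p,z(q),.034)[:2]*1000 for q in c];print(fit2d([(-58,-36),(-58,56),(58,56)],w))
e=[ray(p,z(q),.048)[:2]*1000 for q in [(347,180),(352,470),(436,180),(433,470)]];print([np.degrees(np.arctan2(*(e[i]-e[i+1])[::-1])) for i in (0,2)])
t,R=pose();print(t)
E
```

```text
hole [ 487.1106246  -187.30497718   48.        ] [array([ 487.38439085, -192.47926496]), array([ 486.83689351, -182.13054359]), array([ 482.00334015, -187.57806276]), array([ 492.50832008, -187.01636577])]
hinge [ 567.89699381 -182.74678066   50.        ]
(array([ 529.17364242, -209.45091879]), np.float64(3.0052496644660054), array([[-0.3514814 ,  0.01908125],
       [ 0.55813948, -0.28619839],
       [-0.20665807,  0.26711714]]))
[np.float64(-176.56649924455985), np.float64(-176.89754975662254)]
[ 0.48667526 -0.18734663  0.19665522]
```

Request:
step_arm([
  [0.01, 0.03, 0],
  [0.02, 0.08, 0],
  [0.03, 0.13, 0],
  [0.04, 0.18, 0],
  [0.052, 0.23, 0],
  [0.065, 0.28, 0],
  [0.075, 0.33, 0],
  [0.085, 0.38, 0],
  [0.0948, 0.4167, -0.02],
  [0.0948, 0.4167, -0.034],
], grip=[0, 0, 0, 0, 0, 0, 0, 0, 0, 0], turn=[5, 10, 16, 22, 28, 34, 40, 46, 53, 53])

```text
t: 20.58
tcp_pos: [0.5813, 0.2305, 0.1615]
ee_rot: [-1.431, -0.761, 0.767]
wrist_force: [-0.5, -0.2, -0.4]
width: 0.502
```

Request:
step_arm([
  [0, 0, 0],
  [0, 0, 0],
  [0, 0, 0],
], grip=[0, 0, 0], turn=[0, 0, 0])

```text
t: 20.95
tcp_pos: [0.5833, 0.2278, 0.1658]
ee_rot: [-1.434, -0.762, 0.759]
wrist_force: [-0.2, -0.2, 0.1]
width: 0.497
```

```bash
python3 - <<'E'
from h import *
import pickle
t,R=pose();print(t,jaw(R));o=bot.observe();print({k:np.round(o[k],2) for k in ('t','qpos','width')})
p=bot.snapshot('wrist');pickle.dump(p,open('w13.pkl','wb'));cv2.imwrite('pics/w13z.png',cv2.resize(p['color'][150:300,180:380,::-1],(800,600),interpolation=cv2.INTER_CUBIC))
E
```

```text
[0.58325598 0.22781223 0.16577516] 145.8810150611918
{'t': np.float64(20.95), 'qpos': array([ 0.21,  0.26,  1.77, -0.  ,  1.1 , -2.34]), 'width': np.float64(0.5)}
```

View pics/w13z.png

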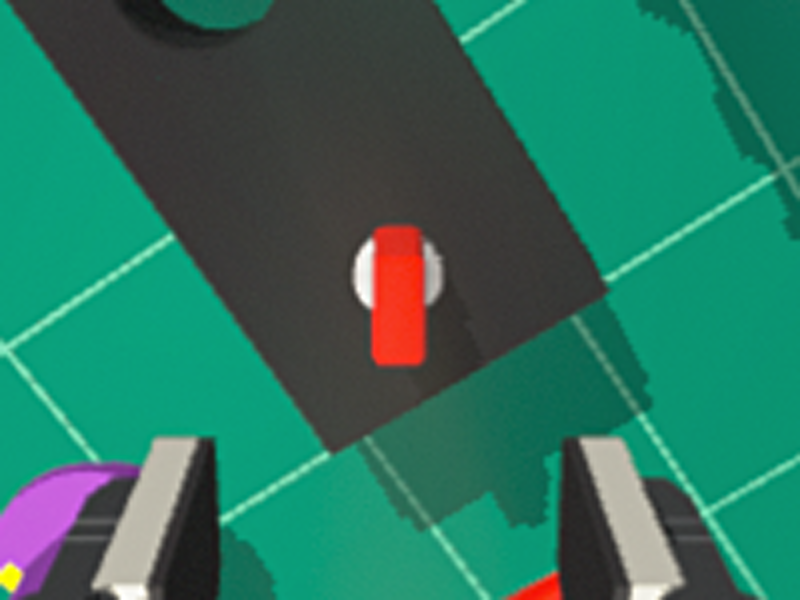

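```bash
python3 - <<'E'
from h import *
import pickle
p=pickle.load(open('w13.pkl','rb'));s=4
z=lambda q:(np.array(q)+.5)/s-.5+np.array([180,150])
a=np.array([ray(p,z(q),.068)[:2]*1000 for q in [(374,254),(423,254),(425,365),(372,365)]]);print(a,a.mean(0))
v=(a[0]+a[1]-a[2]-a[3]);print(np.degrees(np.arctan2(*v[::-1])))
print([ray(p,z(q),.044)[:2]*1000 for q in [(352,273),(444,273)]])
t,R=pose();print(t,'pin in tool', R.T@(np.r_[a.mean(0)/1000,.068]-t))
E
```

```text
[[578.5490488  217.10382353]
 [571.13538272 222.10848807]
 [582.82118108 240.37676574]
 [591.06345904 234.81559783]] [580.89226791 228.60116879]
-123.92480500188776
[array([588.71508826, 223.49859103]), array([573.18396851, 233.98211777])]
[0.58328506 0.22798479 0.16586468] pin in tool [-0.00094323  0.09786083  0.00244332]
```

Request:
step_arm([
  [-0.0005, 0.0002, -0.03],
  [-0.0005, 0.0002, -0.06],
  [-0.0005, 0.0002, -0.085],
  [-0.0005, 0.0002, -0.095],
  [-0.0005, 0.0002, -0.095],
  [-0.0005, 0.0002, -0.095],
  [-0.0005, 0.0002, -0.095],
  [-0.0005, 0.0002, -0.095],
  [-0.0005, 0.0002, -0.095],
  [-0.0005, 0.0002, -0.095],
], grip=[0, 0, 0, 0, -1, -1, -1, -1, -1, -1], turn=[0, 0, 0, 0, 0, 0, 0, 0, 0, 0])

```text
t: 22.25
tcp_pos: [0.5833, 0.2292, 0.0714]
ee_rot: [-1.434, -0.764, 0.76]
wrist_force: [-0.1, -0.9, 5.4]
width: 0.1
```

Request:
step_arm([
  [0, 0, 0],
  [0, 0, 0.02],
  [0, 0, 0.06],
  [0, 0, 0.095],
  [0, 0, 0.095],
], grip=[-1, -1, -1, -1, -1], turn=[0, 0, 0, 0, 0])

```text
t: 22.88
tcp_pos: [0.5843, 0.2296, 0.1696]
ee_rot: [-1.435, -0.768, 0.756]
wrist_force: [0.9, -0.0, -0.6]
width: 0.1
```

```bash
python3 - <<'E'
from h import *
import pickle
t,R=pose();print(t,jaw(R));o=bot.observe();print({k:np.round(o[k],3) for k in ('t','wrist_force','width')})
p=bot.snapshot('wrist');pickle.dump(p,open('w14.pkl','wb'));cv2.imwrite('pics/w14z.png',cv2.resize(p['color'][200:380,160:400,::-1],(800,600),interpolation=cv2.INTER_CUBIC))
E
```

```text
[0.58429729 0.2295631  0.16958464] 145.99309976451684
{'t': np.float64(22.875), 'wrist_force': array([ 0.866, -0.023, -0.631]), 'width': np.float64(0.1)}
```

View pics/w14z.png

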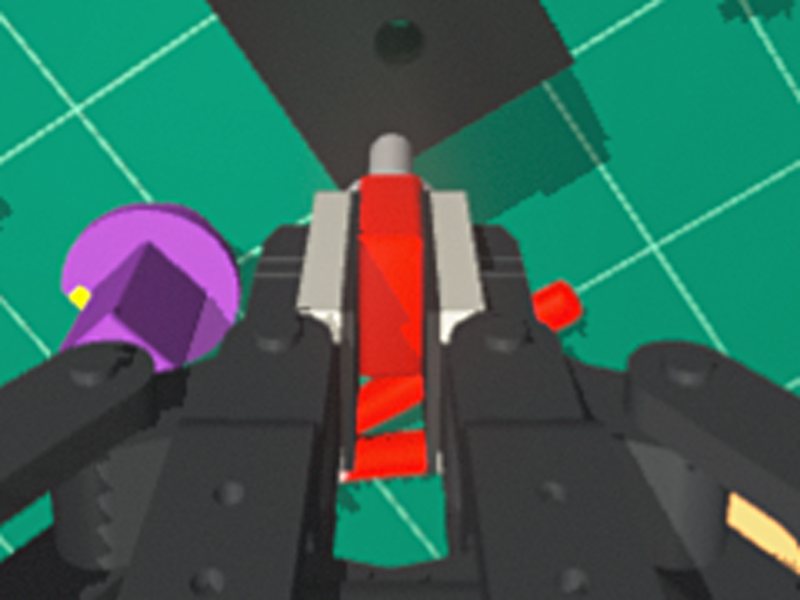

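Request:
step_arm([
  [-0.01, -0.03, 0.01],
  [-0.02, -0.08, 0.02],
  [-0.035, -0.13, 0.02],
  [-0.05, -0.18, 0.02],
  [-0.06, -0.23, 0.02],
  [-0.07, -0.28, 0.02],
  [-0.08, -0.33, 0.02],
  [-0.09, -0.38, 0.01],
  [-0.0936, -0.4156, 0],
  [-0.0936, -0.4156, 0],
], grip=[-1, -1, -1, -1, -1, -1, -1, -1, -1, -1], turn=[-5, -11, -17, -23, -29, -35, -41, -47, -53, -53])

```text
t: 24.18
tcp_pos: [0.4867, -0.1877, 0.1621]
ee_rot: [-1.568, -0.034, 0.042]
wrist_force: [-0.0, 1.5, -0.6]
width: 0.1
```

Request:
step_arm([
  [0, 0, 0],
  [0, 0, -0.02],
  [0, 0, -0.035],
  [0, 0, -0.035],
], grip=[-1, -1, -1, -1], turn=[0, 0, 0, 0])

```text
t: 24.68
tcp_pos: [0.4878, -0.1851, 0.1281]
ee_rot: [-1.568, -0.04, 0.045]
wrist_force: [-0.1, 0.5, -0.8]
width: 0.101
```

```bash
python3 - <<'E'
from h import *
import pickle
t,R=pose();print(t,jaw(R));o=bot.observe();print({k:np.round(o[k],3) for k in ('t','wrist_force','width')})
p=bot.snapshot('wrist');pickle.dump(p,open('w15.pkl','wb'));cv2.imwrite('pics/w15z.png',cv2.resize(p['color'][200:320,200:360,::-1],(800,600),interpolation=cv2.INTER_CUBIC))
E
```

```text
[ 0.48776232 -0.18505808  0.12814931] 93.08022799545509
{'t': np.float64(24.675), 'wrist_force': array([-0.072,  0.464, -0.771]), 'width': np.float64(0.101)}
```

View pics/w15z.png

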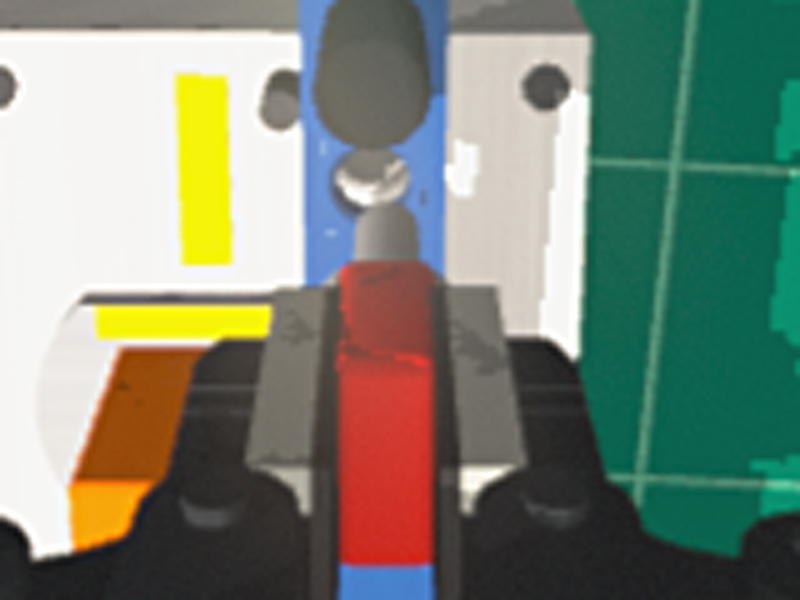

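```bash
python3 - <<'E'
from h import *
import pickle
p=pickle.load(open('w15.pkl','rb'));s=5
z=lambda q:(np.array(q)+.5)/s-.5+np.array([200,200])
print('hole',ray(p,z((371,181)),.048)*1000)
for q,h in [((386,207),.064),((386,215),.066),((387,255),.09)]: print(q,ray(p,z(q),h)*1000)
t,R=pose();print(t)
for X in [(t[0],t[1],.064)]: print((proj(p,X)-200+.5)*5)
o=bot.observe();print(o['tcp_pos'],np.abs(o['qvel']).max())
E
```

```text
hole [ 487.01000903 -187.20294475   48.        ]
(386, 207) [ 484.5319904  -185.30864932   64.        ]
(386, 215) [ 484.83323392 -185.2960386    66.        ]
(387, 255) [ 480.12479238 -185.49118462   90.        ]
[ 0.48839651 -0.18565667  0.12918714]
[[382.11728996 235.66427231]]
[ 0.48839651 -0.18565667  0.12918714] 0.0249137317526966
```

Request:
step_arm([
  [-0.0006, 0, -0.004],
  [-0.0006, 0, -0.008],
  [-0.0006, 0, -0.008],
  [-0.0006, 0, -0.008],
], grip=[-1, -1, -1, -1], turn=[0, 0, 0, 0])

```text
t: 25.22
tcp_pos: [0.4881, -0.1867, 0.122]
ee_rot: [-1.571, -0.041, 0.041]
wrist_force: [-0.5, -0.2, 0.1]
width: 0.096
```

```bash
python3 - <<'E'
from h import *
import pickle
t,R=pose();print(t,jaw(R));o=bot.observe();print({k:np.round(o[k],3) for k in ('t','wrist_force','width')})
p=bot.snapshot('wrist');pickle.dump(p,open('w16.pkl','wb'));cv2.imwrite('pics/w16z.png',cv2.resize(p['color'][200:320,200:360,::-1],(800,600),interpolation=cv2.INTER_CUBIC))
E
```

```text
[ 0.48813794 -0.18670588  0.12197423] 92.9815351551315
{'t': np.float64(25.225), 'wrist_force': array([-0.539, -0.245,  0.062]), 'width': np.float64(0.096)}
```

View pics/w16z.png

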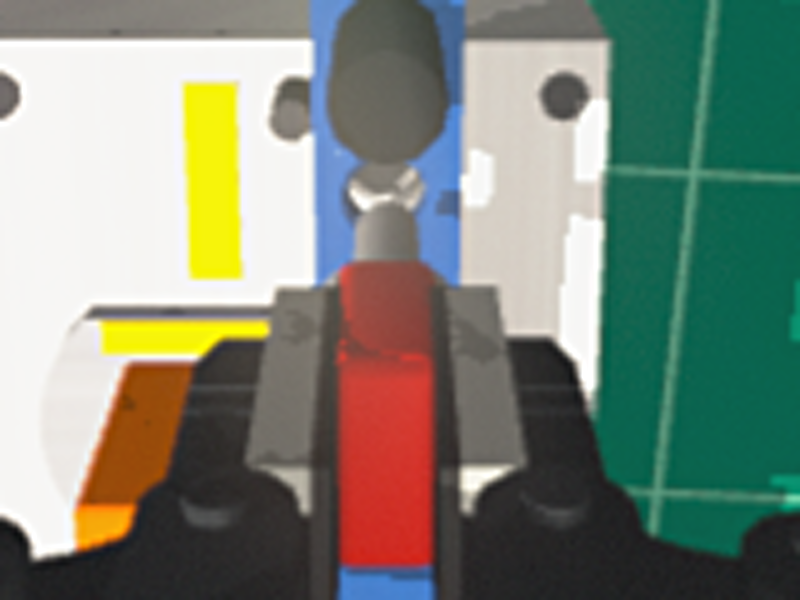

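Request:
step_arm([
  [0, 0, -0.004],
  [0, 0, -0.008],
  [0, 0, -0.012],
  [0, 0, -0.015],
  [0, 0, -0.015],
], grip=[-1, -1, -1, -1, -1], turn=[0, 0, 0, 0, 0])

```text
t: 25.9
tcp_pos: [0.4878, -0.1865, 0.1064]
ee_rot: [-1.57, -0.04, 0.041]
wrist_force: [0.1, 0.2, -0.1]
width: 0.101
```

```bash
python3 - <<'E'
from h import *
import pickle
p=bot.snapshot('wrist');cv2.imwrite('pics/w17z.png',cv2.resize(p['color'][200:320,200:360,::-1],(800,600),interpolation=cv2.INTER_CUBIC))
E
```

```text
(no output)
```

View pics/w17z.png

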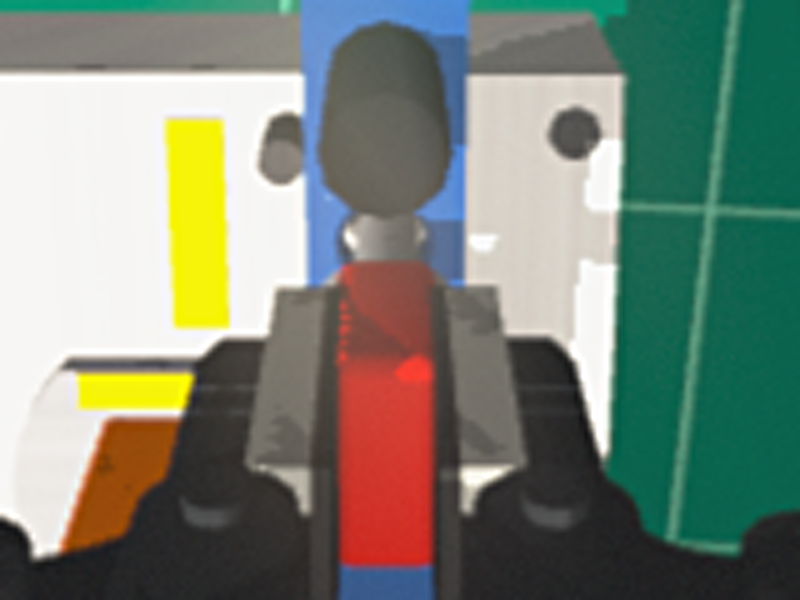

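Request:
step_arm([
  [0, 0, -0.003],
  [0, 0, -0.006],
  [0, 0, -0.009],
  [0, 0, -0.012],
  [0, 0, -0.015],
], grip=[-1, -1, -1, -1, -1], turn=[0, 0, 0, 0, 0])

```text
t: 26.58
tcp_pos: [0.488, -0.1866, 0.0916]
ee_rot: [-1.57, -0.041, 0.041]
wrist_force: [-0.5, -0.1, -1.5]
width: 0.099
```

Request:
step_arm([
  [0, 0, -0.004],
  [0, 0, -0.008],
  [0, 0, -0.0115],
  [0, 0, -0.0135],
  [0, 0, -0.015],
], grip=[-1, -1, -1, -1, -1], turn=[0, 0, 0, 0, 0])

```text
t: 27.2
tcp_pos: [0.4881, -0.1867, 0.079]
ee_rot: [-1.569, -0.039, 0.043]
wrist_force: [-7.3, 3.9, 18.5]
width: 0.098
```

Request:
step_arm([
  [0, 0, 0.002],
  [0, 0, 0.002],
  [0, 0, 0.002],
  [0, 0, 0.002],
  [0, 0, 0.02],
  [0, 0, 0.06],
  [-0.0, 0, 0.12],
], grip=[-1, -0.4, -0.4, -0.4, -0.4, -0.4, -0.4], turn=[0, 0, 0, 0, 0, 0, 0])

```text
t: 28.08
tcp_pos: [0.487, -0.186, 0.1973]
ee_rot: [-1.568, -0.039, 0.043]
wrist_force: [1.1, 0.2, 0.2]
width: 0.299
```

Request:
step_arm([
  [0, 0, 0],
  [-0.01, 0.02, 0.02],
  [-0.01, 0.02, 0.02],
  [-0.01, 0.02, 0.02],
], grip=[0, 0, 0, 0], turn=[0, 0, 0, 0])

```text
t: 28.58
tcp_pos: [0.4779, -0.1667, 0.2164]
ee_rot: [-1.57, -0.041, 0.041]
wrist_force: [-0.8, 0.3, -0.3]
width: 0.5
```

```bash
python3 - <<'E'
from h import *
import pickle
t,R=pose();print(t,jaw(R));o=bot.observe();print({k:np.round(o[k],3) for k in ('t','wrist_force','width')})
p=bot.snapshot('wrist');pickle.dump(p,open('w18.pkl','wb'));a=cv2.resize(p['color'][150:300,180:380,::-1],(800,600),interpolation=cv2.INTER_CUBIC);cv2.imwrite('pics/w18z.png',a)
q=bot.snapshot('scene');save(q,'s18');b=cv2.resize(q['color'][100:175,220:320,::-1],(400,300),interpolation=cv2.INTER_CUBIC)
q=bot.snapshot('side');save(q,'d18');c=cv2.resize(q['color'][140:215,310:410,::-1],(400,300),interpolation=cv2.INTER_CUBIC)
cv2.imwrite('pics/s18z.png',np.hstack([b,c]))
E
```

```text
[ 0.4779219  -0.16666649  0.21643063] 92.99562884732646
{'t': np.float64(28.575), 'wrist_force': array([-0.758,  0.312, -0.274]), 'width': np.float64(0.5)}
```

View pics/w18z.png

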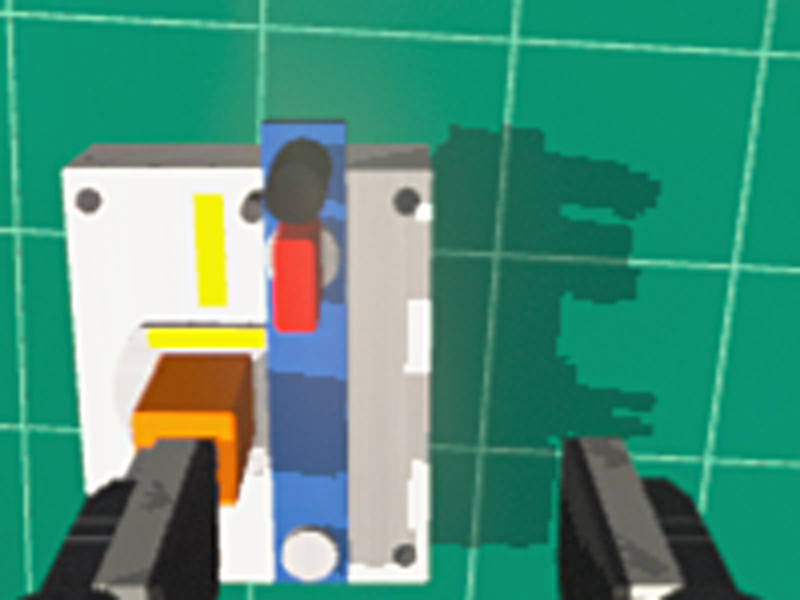

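View pics/s18z.png

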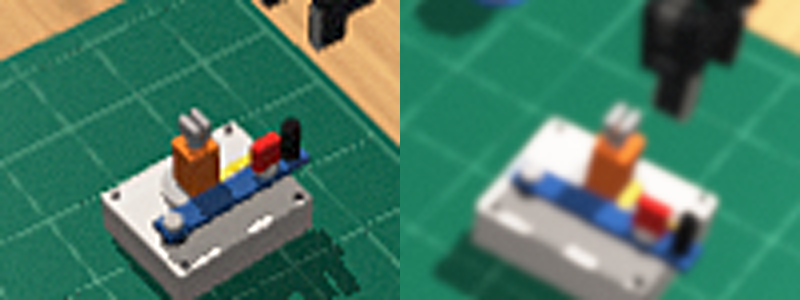

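View pics/s18.png

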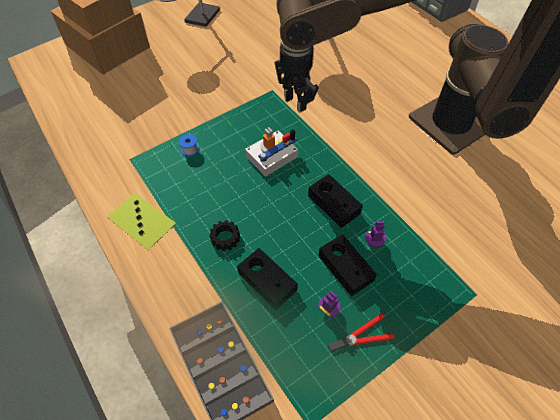

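Request:
step_arm([
  [0.005, -0.01, -0.02],
  [0.0105, -0.0202, -0.05],
  [0.0105, -0.0202, -0.09],
  [0.0105, -0.0202, -0.108],
  [0.0105, -0.0202, -0.114],
  [0.0105, -0.0202, -0.114],
], grip=[-1, -1, -1, -1, -1, -1], turn=[0, 0, 0, 0, 0, 0])

```text
t: 29.48
tcp_pos: [0.489, -0.1871, 0.1034]
ee_rot: [-1.571, -0.042, 0.04]
wrist_force: [-0.3, -0.6, 0.1]
width: 0.002
```

Request:
step_arm([
  [0, 0, -0.002],
  [0, 0, -0.004],
  [0, 0, -0.006],
  [0, 0, -0.007],
  [0, 0, -0.007],
], grip=[-1, -1, -1, -1, -1], turn=[0, 0, 0, 0, 0])

```text
t: 30.1
tcp_pos: [0.4893, -0.1872, 0.0979]
ee_rot: [-1.571, -0.042, 0.04]
wrist_force: [-1.8, 2.5, 8.4]
width: 0.001
```

Request:
step_arm([
  [0, 0, 0.02],
  [0, 0, 0.06],
  [0, 0, 0.12],
  [-0.02, 0.03, 0.14],
  [-0.02, 0.03, 0.14],
  [-0.02, 0.03, 0.14],
], grip=[-1, -1, -1, -1, -1, -1], turn=[0, 0, 0, 0, 0, 0])

```text
t: 30.85
tcp_pos: [0.4684, -0.1568, 0.2351]
ee_rot: [-1.57, -0.041, 0.042]
wrist_force: [0.2, 0.1, -0.4]
width: 0.002
```

```bash
python3 - <<'E'
from h import *
p=bot.snapshot('wrist');a=cv2.resize(p['color'][:,:,::-1],(400,300))
q=bot.snapshot('scene');b=cv2.resize(q['color'][100:175,220:320,::-1],(400,300),interpolation=cv2.INTER_CUBIC)
cv2.imwrite('pics/s19z.png',np.hstack([a,b]))
E
```

```text
(no output)
```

View pics/s19z.png

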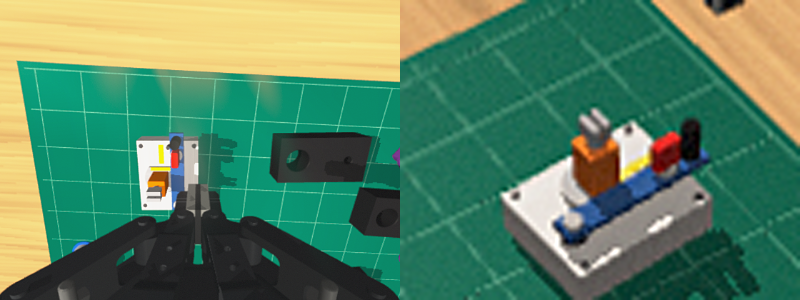

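The pictures show the head seated, the arm closed over the flange, the pin in its hole and the gripper clear of everything, so I'm handing in.

```bash
python3 -c "
from station import bot
print(bot.finish_job())"
```

```text
the job is handed in; nothing more can be done
None
```

The clamp head, keeper arm and pin are all in place, and I handed the job in at about 31 s with the gripper clear of everything.

- **Head:** I took the bare steel head from the leftmost rack, turned it about 56° to line up the flats, and pushed it in until it stopped. Pressing on top of the clip then made contact about 101 mm above the table, the height expected when fully home.
- **Keeper arm:** I guided the knob round until the arm met its stop with about 10 N. The camera put the arm's angle within about 0.3° of fully closed.
- **Pin:** It went through the arm into the base with almost no force until it stopped. Pressing on the tab made contact about 76 mm above the table, which matches the collar resting on the arm.
- **Bystanders:** The pliers, tyre and spool look untouched in the last full scene picture.

**Where checks disagreed:**
- The camera positions differed by 1–2 mm between views, and the camera alone could not settle the head's seated height to better than about 3 mm. I relied on the contact heights instead.
- Seating the head also showed side forces of up to about 13 N. The highest force I read at the wrist was about 31 N in total, well under the 120 N limit.

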